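# Swap two instruments in the kit rack and latch the keeper slide

### The arm

A 6-joint arm with a two-finger parallel gripper is mounted at the origin on a cart in front of the work surface, level with it; the furniture and walls round the work are solid. World frame = base frame: x ahead of the robot, y to its left, z up, the work surface at z = 0. Lengths are in m, angles in rad, forces in N, time in s.
With the tool pointing down it reaches from about 0.275 to 0.825 m from the base axis. Payload 4.9 kg.
Tool frame: the origin (TCP) lies midway between the tips of the shut fingers; the grasp point (between the pads) lies 19 mm behind it (bot.tcp_to_grasp is the distance from the TCP to the grasp point, in m); z points along the fingers, x is the direction in which the jaws open and shut, and the axes are right-handed (so a half turn about z gives the same grasp; the last joint's range is limited). The gripper opens to 85 mm and grips with 20 to 120 N. Pads are 22 mm wide; open, the fingers measure 114 mm over their backs; the gripper's body (76 mm by 85 mm) begins 54 mm behind the grasp point. The pads swing forward as they close: fully open they stand 13 mm farther back than shut.
Start: joints at [1.103, 0.326, -0.193, 1.052, 0, 1.437], TCP at [0.18, 0.52, 0.208] pointing down, gripper open.
Joint ranges: [-2.65, 2.65], [-0.97, 1.79], [-1.3, 1.35], [-1.93, 2.1], [-1.47, 1.37], [-3.14, 3.14]. Speed limits (rad/s): [2.57, 2.57, 3.14, 3.14, 3.14, 3.14].

### API

Orientations are given as a rotation vector (axis times angle).
In Python, from rig import bot gives the robot as it stands.
- The arm moves only by the tool carry_out, never from a script. Its arguments are lists of equal length, an entry for each row: "linear": the shift along the tool's x, y, z in m, a list of three; "turn": the turn about the tool's z in degrees. A call has 1 to 10 rows; each row is the pose to reach, as a shift and turn from the pose commanded when the call began, along the tool's axes at that moment; what a row does not reach only later rows make up. A row lasts 1/8 s, in which the tool goes at most 62.5 mm and 10.7 degrees, less where a joint would pass 70% of its speed; a pose out of reach is approached as far as the arm can. A call with a gripper value outside its range is refused whole. "fingers" is the finger opening in m, from 0 to 0.0854, set as the call begins (left out, the last holds). The fingers move at their own pace and stop on an object; "force" is the grip in N (left out, the last holds). Time passes only in rows, so rows that repeat a pose let the fingers close. It gives the time, the measured TCP pose, the force and the opening at its end, in the units of the state.
- bot.sense(): the state, without advancing time (a new reading comes with each control period).
- bot.get_image(name): name is "side" or "top"; returns a dict with "pixels" (384x512x3 uint8, red, green, blue), "camera_matrix" (3x3 intrinsics, pixels), "R" (3x3) and "t" (3): a world point X has camera coordinates R X + t. Camera axes: x right, y down, z forward; pixel columns grow to the right and rows downward; lengths in m; the calibration is good to about 2 mm. A picture is of the moment at which its call begins. There is no depth.
- bot.job_done(): hands the job in, once; it reports no verdict.
Trained networks look in the newest picture that a camera, given by its name, has taken for a name from the list of things; names that differ only in an ending like _2 or _b are one class to them, and where a whole thing is asked for, a point or a joint stands for the part that bears it (a point fixed in the world has none). Each returns a list of dicts, best first, with "score" (0 to 1); they miss things now and then, are a little off and sometimes report something else, mostly with a low value. They report only what shows in the picture. A call takes as long as a camera call.
- bot.silhouettes(target, camera): "mask" (384x512 bool, what is visible of it) and "centre" ([column, row] in pixels, amid what is visible of it).
The state is a dict: "t": time; "joint_pos": joint angles; "joint_velocities": joint speeds; "joint_torque": joint torques, N m; "ee_pos": TCP position; "tcp_rot": TCP orientation; "wrist_force": force on the tool from outside, world axes, zero at the start; "torque": the same for the moment, N m; "grip_width": finger opening in m.
Only numpy, scipy, OpenCV 4.12 (cv2) and the standard library are available. Lean on these libraries where they do the work, as an engineer would, in place of code of your own. Each camera call takes 0.05 s, during which the arm holds its last target.

### The job

The attenuator block and the power brick lie in each other's bays of the kit rack under the lamp bar: swap the two, setting each gently down, right way up and lengthwise from front to back, in about the middle of the bay that the other had, and leave the cleaner cassette in its bay where it is. Then push the rack's keeper slide to the left until its sprung pawl has snapped in behind the tooth and holds it. Do not disturb the other things on the bench, and do not drop the two or let them fall over.

Things in the scene. Friction and masses are not known exactly. Their poses are not given: they have to be found in the camera images.
- kit_rack: grey rack, fixed; place and yaw vary. Origin on the bench under the middle bay's middle; x to its back (away from the robot), y to its left, z up. Base x -80..85, y +-181 mm, 12 mm high; front flange to x = -118 (y -212..188), 4 mm high. Three bays 115 mm apart along y, 111 mm wide, floor z = 12; dividers 8 mm and front lip (x = -79) 6 mm high above it; back panel x = 81 to z = 112
- lamp_bar (a point): middle of the underside of the lamp bar above the bays, 210 mm over the bench (rack x = -12 mm, y = 0): 40 mm along x, 366 mm along y, 26 mm thick, on arms and posts at the rear ends (y = +-170, to z = 246 mm). It bars a gripper coming straight down; one tilted 30 to 45 deg from vertical, coming from the front, passes
- bay_left (a point): middle of the left bay's floor (rack x = 0, y = +115, z = 12 mm), axes as the rack's
- bay_middle (a point): middle of the middle bay's floor (rack x = 0, y = 0, z = 12 mm), axes as the rack's
- bay_right (a point): middle of the right bay's floor (rack x = 0, y = -115, z = 12 mm), axes as the rack's
- attenuator_center (a point): centre of the black attenuator block, half-way up its 22 mm high body. Body 24 mm along its x, 50 mm along its y, with a port stub (9 mm thick) at either end, 68 mm over all; a flat round white dial (18 mm across) on top reaches 18 mm above this point. About 0.07 kg. Starts in one of the bays, y roughly along the rack's x; z up
- power_brick_center (a point): centre of the plain black supply brick without cable: 46 mm along its x, 105 mm along its y, 30 mm high. About 0.21 kg. Starts in another bay, y roughly along the rack's x; z up
- cleaner_cassette_center (a point): 18 mm above the underside, at the centre, of the white cleaner cassette: 64 mm along its x, 118 mm along its y, 37 mm high. Lies in the remaining bay and stays there
- keeper_slide (a joint): travel in m of the aluminium keeper slide towards the rack's +y (left): 0 open, stop at 0.060, starts at 0 to 0.012. Needs 1 to 2 N, about 4 N past the pawl; latched from 0.049 on, then it cannot slide back. Its bar (rack x = -91, 12 mm wide, top z = 10 mm) bears three keepers 14 mm wide, up to z = 35, which stand before the dividers when open, before the bays when closed
- slide_tab (a point): middle of the slide's upright thumb tab at its right end (rack x = -91, y = -196 mm + travel, z = 30 mm): 8 mm along y, 22 mm along x, up to z = 50 mm (20 mm above this point), with a 10 x 24 mm black cap on top. Push it towards the rack's +y from its right side
- pawl (a joint): angle in rad of the sprung steel pawl at the left end of the flange (28 mm long, pivot at rack x = -101, y = +135 mm, up to z = 19 mm): 0 = at rest in the tooth's path, about 0.25 while the tooth passes, back to 0 when latched
- masking_roll_center (a point): centre of the roll of masking tape, a bystander lying flat: 104 mm across, 25 mm high
- click_cleaner_center (a point): centre of the pen-shaped connector cleaner, a bystander: 174 mm along its y, 15 mm thick
- loupe_center (a point): centre of the folding loupe, a bystander: 30 x 34 mm, 16 mm high
- sfp_module_5_center (a point): a pluggable transceiver module, a bystander: 69 mm along its x, 14 mm wide, 11 mm high
- driver_1_center (a point): centre of the small screwdriver, a bystander: 145 mm along its y, 14 mm thick
- attenuator: the attenuator block; origin at the centre of its underside
- power_brick: the power brick; origin at the centre of its underside
- wipes_box: carton of wipes, fixed: 120 mm along the bench's x, 100 mm along its y, 106 mm high; origin at the centre of its underside
- wrist_strap: wrist strap ring, fixed: 68 x 81 mm, 19 mm high
- module_tray: tray with transceiver modules, fixed: 105 mm along its x, 200 mm along its y, 18 mm high

How it is judged:
By the outcome, as a careful person would: the job done as asked, in the order asked, and still so for the second after the job is handed in, with the robot touching nothing.
It also fails if it takes over 72 s, if anything falls off the work surface, if the arm or the gripper's body presses on something with over 40 N, if the wrist force passes 120 N, or if a joint passes its speed limit or range.

## Working session

There is one attempt and no reset: what is moved stays moved. The work goes in short steps, Python scripts to look and compute and a tool call to move; the robot and the scene stay as the last step left them, time stands still between calls to the robot, and variables do not carry over. Pictures are saved under pics/ and viewed, and the job is handed in when it is done.

Besides the shell and the picture viewer there is one more tool, called after "Emit:" in YAML: its name, and indented under it one key for each argument. carry_out: Moves the arm, as the interface text tells. Its arguments: {"type":"object","properties":{"linear":{"type":"array"},"turn":{"type":"array"},"fingers":{"type":"number"},"force":{"type":"number"}},"required":["linear","turn"]}

```bash
ls; mkdir -p pics
python3 - <<'E'
from rig import bot
import cv2
s=bot.sense();print({k:s[k] for k in('t','ee_pos','tcp_rot','grip_width','wrist_force')}, bot.tcp_to_grasp)
for n in('side','top'):
    im=bot.get_image(n);cv2.imwrite(f'pics/{n}0.png',im['pixels'][:,:,::-1]);print(n,im['camera_matrix'],im['R'],im['t'])
E
```

```text
pics
{'t': 0.0, 'ee_pos': array([0.17990923, 0.51905981, 0.20680567]), 'tcp_rot': array([ 2.55898843e+00,  1.82096613e+00, -2.44240595e-03]), 'grip_width': 0.08550601995153706, 'wrist_force': array([0.32324912, 0.5074835 , 0.52481351])} 0.0187
side [[442.96734348   0.         257.14623341]
 [  0.         442.96734348 187.00850191]
 [  0.           0.           1.        ]] [[ 0.99018083 -0.13960155 -0.00730217]
 [-0.07068626 -0.45493722 -0.88771368]
 [ 0.12060418  0.87951324 -0.46033803]] [-0.51408131  0.19297599  1.2117445 ]
top [[408.05128241   0.         255.83704369]
 [  0.         408.05128241 195.79799564]
 [  0.           0.           1.        ]] [[ 0.00956225 -0.99986523  0.01334458]
 [-0.98593953 -0.01165386 -0.16669564]
 [ 0.16682869 -0.01156296 -0.98591809]] [0.03891031 0.52321653 1.22741285]
```

View pics/side0.png

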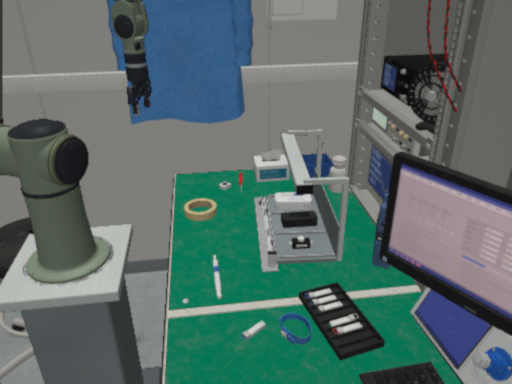

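View pics/top0.png

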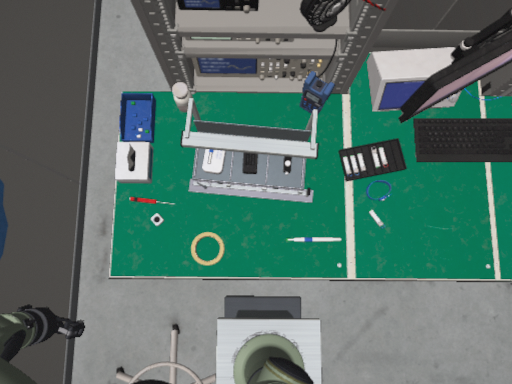

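Run:
```python
from rig import bot
import cv2,numpy as np
t=cv2.imread('pics/top0.png');s=cv2.imread('pics/side0.png')
cv2.imwrite('pics/topc.png',cv2.resize(t[95:210,175:325],None,fx=5,fy=5,interpolation=cv2.INTER_CUBIC))
cv2.imwrite('pics/sidec.png',cv2.resize(s[120:280,245:360],None,fx=3.7,fy=3.7,interpolation=cv2.INTER_CUBIC))
res={}
for c in('top','side'):
    for n in('kit_rack','attenuator','power_brick','cleaner_cassette_center','slide_tab','pawl','lamp_bar'):
        r=bot.silhouettes(n,c)
        print(c,n,[(round(d['score'],2),np.round(d['centre'],1),int(d['mask'].sum())) for d in r[:3]])
        if r: res[c+'_'+n]=r[0]['mask']
np.savez('m0.npz',**res)
```

```text
top kit_rack [(0.73, array([251.8, 151.9]), 8101)]
top attenuator []
top power_brick [(0.75, array([250.6, 165.2]), 312)]
top cleaner_cassette_center [(0.76, array([210.7, 163.4]), 490), (0.68, array([373.3, 217.8]), 89), (0.47, array([372.4, 155.9]), 1495)]
top slide_tab [(0.8, array([251.5, 191.7]), 354), (0.59, array([210. , 240.3]), 412), (0.17, array([310.6, 240.4]), 218)]
top pawl []
top lamp_bar [(0.81, array([253.5, 152.1]), 8055)]
side kit_rack [(0.76, array([304. , 226.8]), 6384)]
side attenuator [(0.59, array([299.6, 244.4]), 246)]
side power_brick [(0.63, array([299.7, 219.6]), 563)]
side cleaner_cassette_center [(0.77, array([294. , 199.7]), 574)]
side slide_tab [(0.82, array([268.3, 249.5]), 264)]
side pawl [(0.55, array([298.3, 221.6]), 547), (0.47, array([267.4, 240.3]), 310)]
side lamp_bar [(0.91, array([304. , 225.3]), 5984)]
```

View pics/topc.png

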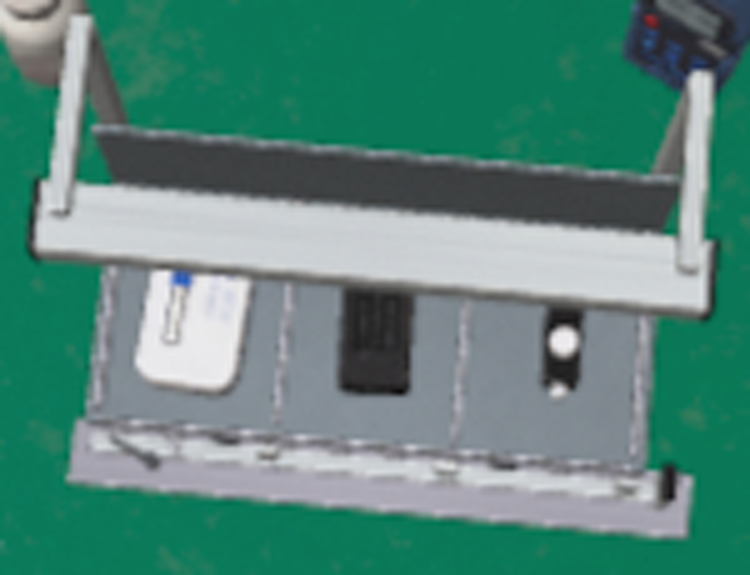

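View pics/sidec.png

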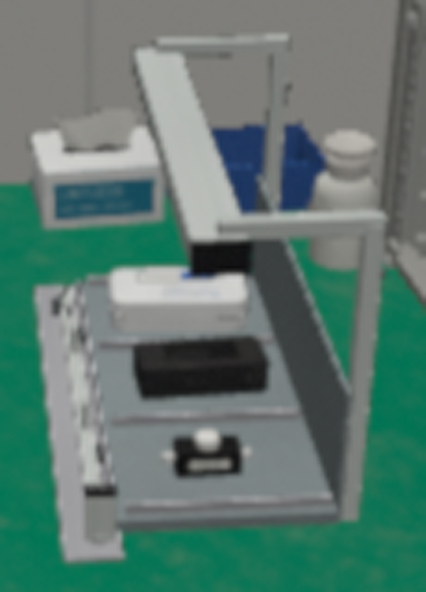

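```bash
cat > h.py <<'E'
import numpy as np,cv2
K={'side':np.array([[442.96734348,0,257.14623341],[0,442.96734348,187.00850191],[0,0,1]]),'top':np.array([[408.05128241,0,255.83704369],[0,408.05128241,195.79799564],[0,0,1]])}
R={'side':np.array([[0.99018083,-0.13960155,-0.00730217],[-0.07068626,-0.45493722,-0.88771368],[0.12060418,0.87951324,-0.46033803]]),'top':np.array([[0.00956225,-0.99986523,0.01334458],[-0.98593953,-0.01165386,-0.16669564],[0.16682869,-0.01156296,-0.98591809]])}
T={'side':np.array([-0.51408131,0.19297599,1.2117445]),'top':np.array([0.03891031,0.52321653,1.22741285])}
def proj(c,X):
    X=np.atleast_2d(X);p=(X@R[c].T+T[c])@K[c].T;return p[:,:2]/p[:,2:]
def ray(c,uv):
    d=R[c].T@np.linalg.solve(K[c],[uv[0],uv[1],1.]);return -R[c].T@T[c],d
def onplane(c,uv,z):
    o,d=ray(c,uv);return o+d*(z-o[2])/d[2]
def r2w(p,X):
    X=np.atleast_2d(X).astype(float);c,s=np.cos(p[2]),np.sin(p[2])
    return np.c_[p[0]+c*X[:,0]-s*X[:,1],p[1]+s*X[:,0]+c*X[:,1],X[:,2]]
E
python3 - <<'E'
from h import *
from scipy.optimize import least_squares
tc=lambda u,v:(u/5+175-.4,v/5+95-.4)
sc=lambda u,v:(u/3.7+245-.36,v/3.7+120-.36)
P=[('top',tc(67,483),(-118,188,2)),('top',tc(688,536),(-118,-212,2)),('top',tc(692,478),(-80,-212,4)),
('top',tc(38,182),(8,183,236)),('top',tc(715,240),(8,-183,236)),('top',tc(33,258),(-32,183,223)),('top',tc(708,317),(-32,-183,223)),
('top',tc(95,127),(81,181,112)),('top',tc(678,180),(81,-181,112)),
('side',sc(67,560),(-118,-212,2)),('side',sc(38,288),(-118,188,4)),('side',sc(190,240),(-32,-183,236)),('side',sc(192,270),(-32,-183,210)),('side',sc(248,275),(8,-183,210)),('side',sc(135,50),(-32,183,236)),
]
def f(p): return np.concatenate([(proj(c,r2w(p,np.array(X)/1e3))[0]-uv) for c,uv,X in P])
r=least_squares(f,[.6,0,0],loss='soft_l1')
print(r.x,np.degrees(r.x[2]));print(f(r.x).reshape(-1,2).round(1))
np.save('rack.npy',r.x)
def box(x0,x1,y0,y1,z0,z1):
    c=[(x,y,z) for x in(x0,x1) for y in(y0,y1) for z in(z0,z1)]
    return [(c[i],c[j]) for i in range(8) for j in range(i+1,8) if bin(i^j).count('1')==1]
B=box(-80,85,-181,181,0,12)+box(-118,-80,-212,188,0,4)+box(-32,8,-183,183,210,236)+box(-102,-80,-200,-192,0,50)
for b in(-57.5,57.5):B+=box(-75,80,b-2,b+2,12,20)
for c,(x0,y0,w,h,k) in {'top':(175,95,150,115,5),'side':(245,120,115,160,3.7)}.items():
    im=cv2.imread(f'pics/{c}0.png')[y0:y0+h,x0:x0+w];im=cv2.resize(im,None,fx=k,fy=k,interpolation=cv2.INTER_CUBIC)
    for a,b in B:
        q=proj(c,r2w(r.x,np.array([a,b])/1e3));q=((q-[x0,y0]+.4)*k).astype(int)
        cv2.line(im,q[0].tolist(),q[1].tolist(),(0,0,255),1)
    cv2.imwrite(f'pics/{c}ov.png',im)
E
```

```text
[ 0.64624346  0.06458249 -0.07732098] -4.430165868778344
[[ 0.4 -0.3]
 [ 0.1  0.1]
 [ 0.1 -0. ]
 [ 0.4 -1. ]
 [-0.1 -0.8]
 [ 0.5 -0.6]
 [-0.4 -0.6]
 [-0.8  0.4]
 [ 1.5  0.2]
 [-0.9 -0.3]
 [-1.5 -1. ]
 [ 0.2 -0.2]
 [-0.7  1.2]
 [ 0.3 -0.8]
 [-1.3 -1.4]]
```

View pics/topov.png

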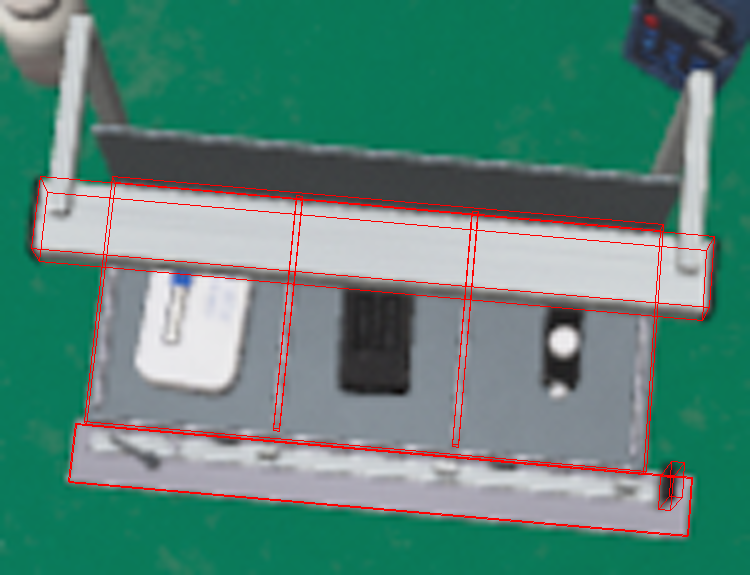

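View pics/sideov.png

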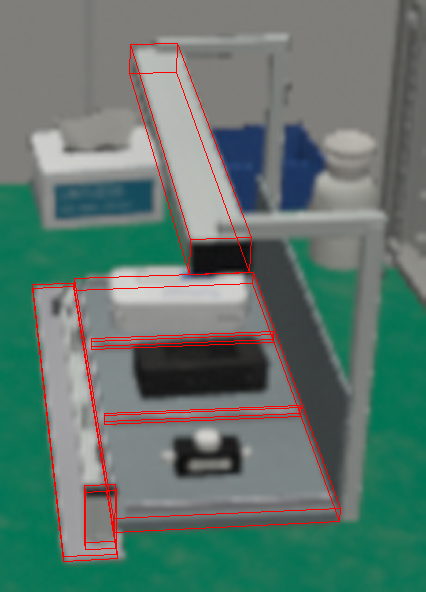

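```bash
cat > fit.py <<'E'
from h import *
from scipy.optimize import minimize
rack=np.load('rack.npy')
def boxpts(dx,dy,z0,z1): return np.array([(x,y,z) for x in(-dx/2,dx/2) for y in(-dy/2,dy/2) for z in(z0,z1)])/1e3
MODEL={'power_brick':[boxpts(46,105,0,30)],'attenuator':[boxpts(24,50,0,22),boxpts(9,68,6.5,15.5),boxpts(16,16,22,29)]}
SS=4
def render(c,parts,p,z,hole=None):
    m=np.zeros((384*SS,512*SS),np.uint8)
    for b in parts:
        q=proj(c,r2w(p,b+[0,0,z]))
        cv2.fillConvexPoly(m,cv2.convexHull(((q+.5)*SS).astype(np.int32)),1)
    if hole is not None: m[hole>0]=0
    return cv2.resize(m.astype(np.float32),(512,384),interpolation=cv2.INTER_AREA)
def lamphole(c):
    X=np.array([(x,y,z) for x in(-32,8) for y in(-183,183) for z in(210,236)])/1e3
    m=np.zeros((384*SS,512*SS),np.uint8);cv2.fillConvexPoly(m,cv2.convexHull(((proj(c,r2w(rack,X))+.5)*SS).astype(np.int32)),1);return m
def fit(name,masks,p0,z=.012):
    holes={c:lamphole(c) for c in masks}
    def cost(p): return sum(np.abs(render(c,MODEL[name],p,z,holes[c])-masks[c]).sum()/max(masks[c].sum(),1) for c in masks)
    best=None
    for a in(-.15,0,.15):
        r=minimize(cost,np.array(p0)+[0,0,a],method='Nelder-Mead',options=dict(initial_simplex=[np.array(p0)+d for d in([0,0,a],[.01,0,a],[0,.01,a],[0,0,a+.1])],xatol=1e-4,fatol=1e-4))
        if best is None or r.fun<best.fun:best=r
    return best
def rackrel(p):
    d=np.array(p[:2])-rack[:2];c,s=np.cos(rack[2]),np.sin(rack[2]);return np.array([c*d[0]+s*d[1],-s*d[0]+c*d[1]])*1e3,np.degrees(p[2]-rack[2])
E
python3 - <<'E'
from fit import *
from fit import lamphole
m=np.load('m0.npz')
# own dark mask for objects inside bays
def dark(c,roi):
    im=cv2.imread(f'pics/{c}0.png').max(axis=2).astype(float);x0,x1,y0,y1=roi
    o=np.zeros(im.shape,np.float32);o[y0:y1,x0:x1]=np.clip((95-im[y0:y1,x0:x1])/40,0,1);return o
for n,p0 in(('power_brick',r2w(rack,[0,0,0])[0]),('attenuator',r2w(rack,[0,-.115,0])[0])):
    p0=[p0[0],p0[1],rack[2]]
    for cs in(('side',),('top',),('side','top')):
        mk={c:m[f'{c}_{n}'].astype(np.float32) for c in cs if f'{c}_{n}' in m}
        if not mk: continue
        r=fit(n,mk,p0);print(n,list(mk),r.x.round(4),r.fun,*rackrel(r.x))
d={'top':dark('top',(238,262,148,176))}
r=fit('power_brick',d,[*r2w(rack,[0,0,0])[0][:2],rack[2]]);print('dark brick',r.x,r.fun,*rackrel(r.x))
print('dial z=40..41 top', rackrel(np.r_[onplane('top',(563/5+174.6,341/5+94.6),.0405)[:2],0]))
print('port front', rackrel(np.r_[onplane('top',(557/5+174.6,390/5+94.6),.0225)[:2],0]))
print('dial side', rackrel(np.r_[onplane('side',(207/3.7+244.64,435/3.7+119.64),.041)[:2],0]))
print('cap top',rackrel(np.r_[onplane('top',(667/5+174.6,485/5+94.6),.05)[:2],0]))
print('cap side',rackrel(np.r_[onplane('side',(102/3.7+244.64,488/3.7+119.64),.05)[:2],0]))
E
```

```text
power_brick ['side'] [0.654  0.0573 1.4993] 0.08814387023448944 [ 8.33060784 -6.6483519 ] 90.33107589021306
power_brick ['top'] [0.6537 0.064  1.5806] 0.07491987198591232 [ 7.5172848  -0.03718799] 94.98920738885613
power_brick ['side', 'top'] [ 0.6541  0.0611 -1.6799] 0.21993839740753174 [ 8.06575777 -2.81942883] -91.82133117966366
attenuator ['side'] [ 0.6323 -0.0611  1.6114] 0.09806910902261734 [  -4.1903661  -126.36391052] 96.75607064415902
attenuator ['side'] [ 0.6323 -0.0611  1.6114] 0.09806910902261734 [  -4.1903661  -126.36391052] 96.75607064415902
dark brick [0.65388213 0.06379283 1.54751842] 0.11811478435993195 [ 7.67684324 -0.19726258] 93.09643981585121
dial z=40..41 top (array([  -6.49688625, -119.37150781]), np.float64(4.430165868778344))
port front (array([ -34.32692138, -119.19022442]), np.float64(4.430165868778344))
dial side (array([  -4.72333588, -122.8631973 ]), np.float64(4.430165868778344))
cap top (array([ -94.99377801, -190.01938662]), np.float64(4.430165868778344))
cap side (array([ -89.98845629, -196.19109512]), np.float64(4.430165868778344))
```

Emit:
carry_out:
  linear:
    - [0,0,0]
  turn:
    - [0,0,0]

```text
invalid input at $.turn[0]: expected a number
```

Emit:
carry_out:
  linear:
    - [-0.04,0.03,-0.045]
    - [-0.09,0.07,-0.08]
    - [-0.13,0.11,-0.11]
    - [-0.18,0.15,-0.14]
    - [-0.22,0.19,-0.17]
    - [-0.26,0.23,-0.2]
    - [-0.31,0.27,-0.22]
    - [-0.35,0.31,-0.25]
    - [-0.4,0.35,-0.27]
    - [-0.448,0.388,-0.3]
  turn: [-2,-4,-6,-8,-10,-12,-14,-14.7,-14.7,-14.7]
  fingers: 0.085
  force: 40

```text
t: 2.05
ee_pos: [0.3868, 0.0043, 0.491]
tcp_rot: [2.306, 2.133, 0.001]
wrist_force: [0.6, 1.0, 1.3]
grip_width: 0.0847
```

Emit:
carry_out:
  linear:
    - [0,0,-0.06]
    - [0,0,-0.12]
    - [0,0,-0.18]
    - [0,0,-0.24]
    - [0,0,-0.3]
    - [0,0,-0.36]
  turn: [0,0,0,0,0,0]

```text
t: 2.8
ee_pos: [0.3764, 0.0054, 0.648]
tcp_rot: [2.274, 2.105, 0.051]
wrist_force: [0.2, -0.1, 0.1]
grip_width: 0.0853
```

Run:
```python
from rig import bot
s=bot.sense();print(s['t'],s['joint_pos'].round(3),s['ee_pos'],s['tcp_rot'])
```

```text
2.8 [-1.830e-01  1.020e-01  6.880e-01  2.104e+00  1.000e-03 -1.060e-01] [0.37641892 0.00544332 0.64798895] [2.27393707 2.10526773 0.05092973]
```

```bash
cat > st.py <<'E'
from rig import bot
from h import *
from scipy.spatial.transform import Rotation as Ro
rack=np.load('rack.npy')
def st():
    s=bot.sense();M=Ro.from_rotvec(s['tcp_rot']).as_matrix()
    c,sn=np.cos(rack[2]),np.sin(rack[2]);W=np.array([[c,sn,0],[-sn,c,0],[0,0,1]])
    Mr=W@M
    print('t',round(s['t'],2),'j',s['joint_pos'].round(3).tolist(),'f',np.round(s['wrist_force'],1).tolist(),'w',round(s['grip_width'],4))
    print('world',s['ee_pos'].round(4),'rack mm',(W@(s['ee_pos']-[rack[0],rack[1],0])*1e3).round(1))
    print('tool in rack cols x,y,z:',Mr.T.round(3).tolist(),'tilt',np.degrees(np.arccos(-Mr[2,2])).round(2))
    return s,M,W,Mr
if __name__=='__main__': st()
E
python3 st.py
```

```text
t 2.8 j [-0.183, 0.102, 0.688, 2.104, 0.001, -0.106] f [0.2, -0.1, 0.1] w 0.0853
world [0.3764 0.0054 0.648 ] rack mm [-264.5  -79.8  648. ]
tool in rack cols x,y,z: [[-0.0, 1.0, -0.005], [0.999, 0.0, 0.053], [0.053, -0.005, -0.999]] tilt 3.07
```

Emit:
carry_out:
  linear:
    - [0,0,-0.06]
    - [0,0,-0.12]
    - [0,0,-0.18]
  turn: [0,0,0]

```text
t: 3.18
ee_pos: [0.3663, 0.0057, 0.6693]
tcp_rot: [2.237, 2.071, 0.106]
wrist_force: [-0.6, 0.0, 0.2]
grip_width: 0.0848
```

```bash
python3 st.py
```

```text
t 3.17 j [-0.189, 0.063, 0.71, 2.104, 0.002, -0.111] f [-0.6, 0.0, 0.2] w 0.0848
world [0.3663 0.0057 0.6693] rack mm [-274.6  -80.3  669.3]
tool in rack cols x,y,z: [[0.0, 1.0, -0.011], [0.993, 0.001, 0.114], [0.114, -0.011, -0.993]] tilt 6.57
```

Emit:
carry_out:
  linear:
    - [0.02,-0.05,-0.05]
    - [0.04,-0.1,-0.1]
    - [0.05,-0.15,-0.15]
    - [0.05,-0.2,-0.2]
  turn: [0,0,0,0]

```text
t: 3.68
ee_pos: [0.2398, 0.0634, 0.6763]
tcp_rot: [2.211, 2.048, 0.153]
wrist_force: [0.4, -0.2, -0.3]
grip_width: 0.0849
```

```bash
python3 st.py
```

```text
t 3.67 j [-0.015, -0.184, 0.508, 2.104, -0.02, 0.06] f [0.4, -0.2, -0.3] w 0.0849
world [0.2398 0.0634 0.6763] rack mm [-405.1  -32.5  676.3]
tool in rack cols x,y,z: [[0.0, 1.0, -0.01], [0.987, 0.002, 0.159], [0.159, -0.01, -0.987]] tilt 9.18
```

Emit:
carry_out:
  linear:
    - [0,0,-0.06]
    - [0,0,-0.12]
    - [0,0,-0.18]
    - [0,0,-0.24]
    - [0,0,-0.3]
    - [0,0,-0.36]
  turn: [0,0,0,0,0,0]

```text
t: 4.42
ee_pos: [0.2497, 0.0736, 0.6949]
tcp_rot: [2.182, 2.021, 0.208]
wrist_force: [-0.2, 0.1, -0.3]
grip_width: 0.0849
```

```bash
python3 st.py
```

```text
t 4.42 j [0.041, -0.169, 0.574, 2.104, -0.031, 0.114] f [-0.2, 0.1, -0.3] w 0.0849
world [0.2497 0.0736 0.6949] rack mm [-396.   -21.7  694.9]
tool in rack cols x,y,z: [[0.0, 1.0, -0.007], [0.978, 0.001, 0.211], [0.211, -0.006, -0.978]] tilt 12.16
```

Emit:
carry_out:
  linear:
    - [0,0.1,-0.6]
  turn: [0]

```text
t: 4.55
ee_pos: [0.2566, 0.0752, 0.7096]
tcp_rot: [2.158, 2.0, 0.252]
wrist_force: [0.8, 0.3, 0.2]
grip_width: 0.0853
```

Emit:
carry_out:
  linear:
    - [0,0.1,-0.6]
  turn: [0]

```text
t: 4.68
ee_pos: [0.2604, 0.0767, 0.7254]
tcp_rot: [2.132, 1.977, 0.299]
wrist_force: [-0.1, 0.4, -0.2]
grip_width: 0.0851
```

Emit:
carry_out:
  linear:
    - [0,0.1,-0.6]
  turn: [0]

```text
t: 4.8
ee_pos: [0.2617, 0.0781, 0.7406]
tcp_rot: [2.106, 1.954, 0.344]
wrist_force: [-0.6, -0.3, 0.5]
grip_width: 0.0852
```

```bash
python3 st.py
```

```text
t 4.8 j [0.072, -0.165, 0.709, 2.103, -0.045, 0.139] f [-0.6, -0.3, 0.5] w 0.0852
world [0.2617 0.0781 0.7406] rack mm [-384.5  -16.3  740.6]
tool in rack cols x,y,z: [[-0.003, 1.0, 0.005], [0.941, 0.002, 0.337], [0.337, 0.006, -0.941]] tilt 19.7
```

Emit:
carry_out:
  linear:
    - [-0.02,0.1,-0.6]
  turn: [0]

```text
t: 4.92
ee_pos: [0.2603, 0.0775, 0.7556]
tcp_rot: [2.079, 1.931, 0.389]
wrist_force: [-0.3, -1.0, 0.5]
grip_width: 0.0849
```

Emit:
carry_out:
  linear:
    - [-0.02,0.1,-0.6]
  turn: [0]

```text
t: 5.05
ee_pos: [0.2565, 0.077, 0.7706]
tcp_rot: [2.052, 1.906, 0.432]
wrist_force: [0.5, -0.3, 0.3]
grip_width: 0.0851
```

Emit:
carry_out:
  linear:
    - [-0.02,0.1,-0.6]
  turn: [0]

```text
t: 5.18
ee_pos: [0.2505, 0.0767, 0.7853]
tcp_rot: [2.025, 1.881, 0.475]
wrist_force: [0.3, -0.7, 0.9]
grip_width: 0.085
```

```bash
python3 st.py
```

```text
t 5.17 j [0.087, -0.198, 0.81, 2.104, -0.058, 0.146] f [0.3, -0.7, 0.9] w 0.085
world [0.2505 0.0767 0.7853] rack mm [-395.5  -18.5  785.3]
tool in rack cols x,y,z: [[-0.008, 1.0, 0.016], [0.888, -0.0, 0.46], [0.46, 0.018, -0.888]] tilt 27.39
```

Emit:
carry_out:
  linear:
    - [-0.2,0.2,-0.6]
  turn: [0]

```text
t: 5.3
ee_pos: [0.2506, 0.0647, 0.8003]
tcp_rot: [1.992, 1.857, 0.509]
wrist_force: [1.0, -0.2, 0.6]
grip_width: 0.085
```

Emit:
carry_out:
  linear:
    - [-0.2,0.2,-0.6]
  turn: [0]

```text
t: 5.42
ee_pos: [0.2556, 0.0618, 0.8211]
tcp_rot: [1.963, 1.801, 0.532]
wrist_force: [0.8, -0.4, 1.1]
grip_width: 0.085
```

Emit:
carry_out:
  linear:
    - [-0.2,0.2,-0.6]
  turn: [0]

```text
t: 5.55
ee_pos: [0.2645, 0.0682, 0.8552]
tcp_rot: [1.887, 1.732, 0.583]
wrist_force: [0.2, 0.3, -0.0]
grip_width: 0.0849
```

Emit:
carry_out:
  linear:
    - [-0.2,0.2,-0.6]
  turn: [0]

```text
t: 5.68
ee_pos: [0.2601, 0.0643, 0.8861]
tcp_rot: [1.808, 1.692, 0.644]
wrist_force: [-0.0, 0.3, -1.2]
grip_width: 0.0846
```

```bash
python3 st.py
```

```text
t 5.67 j [0.363, -0.147, 1.094, 2.103, -0.329, 0.306] f [-0.0, 0.3, -1.2] w 0.0846
world [0.2601 0.0643 0.8861] rack mm [-384.9  -30.1  886.1]
tool in rack cols x,y,z: [[0.004, 0.999, -0.037], [0.719, 0.023, 0.695], [0.695, -0.03, -0.718]] tilt 44.08
```

```bash
cat > plan.py <<'E'
import sys
from st import *
from scipy.spatial.transform import Rotation as Ro
def plan(*tg):  # targets rack mm
    s,M,W,Mr=st();cur=W@(s['ee_pos']-[rack[0],rack[1],0])*1e3
    for t in tg:
        d=Mr.T@(np.array(t)-cur);print(t,'-> tool shift m',(d/1e3).round(4).tolist(),'len',np.linalg.norm(d).round(0))
def back(t,L):
    s=bot.sense();Mr=np.array([[np.cos(rack[2]),np.sin(rack[2]),0],[-np.sin(rack[2]),np.cos(rack[2]),0],[0,0,1]])@Ro.from_rotvec(s['tcp_rot']).as_matrix()
    return tuple((np.array(t)-L*Mr[:,2]).round(1))
E
python3 - <<'E'
from plan import *
A=(0,-120.5,22);plan(back(A,220),A)
E
```

```text
t 5.67 j [0.363, -0.147, 1.094, 2.103, -0.329, 0.306] f [-0.0, 0.3, -1.2] w 0.0846
world [0.2601 0.0643 0.8861] rack mm [-384.9  -30.1  886.1]
tool in rack cols x,y,z: [[0.004, 0.999, -0.037], [0.719, 0.023, 0.695], [0.695, -0.03, -0.718]] tilt 44.08
(np.float64(-152.9), np.float64(-113.9), np.float64(180.0)) -> tool shift m [-0.0563, -0.3256, 0.671] len 748.0
(0, -120.5, 22) -> tool shift m [-0.0563, -0.3256, 0.8909] len 950.0
```

Emit:
carry_out:
  linear:
    - [-0.004,-0.026,0.053]
    - [-0.009,-0.052,0.107]
    - [-0.014,-0.078,0.16]
    - [-0.018,-0.104,0.214]
    - [-0.022,-0.13,0.268]
    - [-0.027,-0.156,0.32]
    - [-0.03,-0.182,0.375]
    - [-0.036,-0.208,0.43]
    - [-0.04,-0.234,0.48]
    - [-0.045,-0.26,0.535]
  turn: [0.5,1,1.5,2,2.5,3,3,3,3,3]
  fingers: 0.06

```text
t: 6.92
ee_pos: [0.4294, -0.0149, 0.3447]
tcp_rot: [1.86, 1.646, 0.664]
wrist_force: [2.0, 0.2, 0.3]
grip_width: 0.0599
```

Run:
```python
from plan import *
A=(0,-120.5,22);plan(back(A,220),A)
```

```text
t 6.92 j [-0.303, -0.602, -0.927, 0.484, 0.123, -0.131] f [2.0, 0.2, 0.3] w 0.0599
world [ 0.4294 -0.0149  0.3447] rack mm [-210.1  -96.   344.7]
tool in rack cols x,y,z: [[0.046, 0.999, -0.002], [0.718, -0.031, 0.695], [0.695, -0.033, -0.719]] tilt 44.05
(np.float64(-152.8), np.float64(-113.2), np.float64(180.1)) -> tool shift m [-0.0143, -0.0728, 0.1586] len 175.0
(0, -120.5, 22) -> tool shift m [-0.0143, -0.0727, 0.3786] len 386.0
```

Emit:
carry_out:
  linear:
    - [-0.005,-0.025,0.053]
    - [-0.01,-0.05,0.106]
    - [-0.0143,-0.0728,0.159]
    - [-0.0143,-0.0728,0.21]
    - [-0.0143,-0.0728,0.26]
    - [-0.0143,-0.0728,0.31]
    - [-0.0143,-0.0728,0.31]
  turn: [0,0,0,0,0,0,0]

```text
t: 7.8
ee_pos: [0.5882, -0.0488, 0.0657]
tcp_rot: [1.869, 1.653, 0.658]
wrist_force: [-0.4, -0.2, -0.2]
grip_width: 0.0604
```

```bash
cat > snap.py <<'E'
import sys
from plan import *
def snap(tag):
    for c,(x0,y0,w,h,k) in {'top':(175,95,150,125,5),'side':(225,120,135,160,3.7)}.items():
        im=bot.get_image(c)['pixels'][:,:,::-1];cv2.imwrite(f'pics/{c}_{tag}_full.png',im)
        cv2.imwrite(f'pics/{c}_{tag}.png',cv2.resize(im[y0:y0+h,x0:x0+w],None,fx=k,fy=k,interpolation=cv2.INTER_CUBIC))
if __name__=='__main__': snap(sys.argv[1])
E
python3 snap.py a1
python3 - <<'E'
from plan import *
A=(0,-120.5,22);plan(A)
E
```

```text
t 7.9 j [-0.261, 0.354, -1.148, -0.691, 0.095, -0.101] f [-0.4, -0.1, 0.3] w 0.0597
world [ 0.588  -0.0487  0.0707] rack mm [ -49.3 -117.4   70.7]
tool in rack cols x,y,z: [[0.045, 0.999, -0.001], [0.721, -0.032, 0.692], [0.691, -0.032, -0.722]] tilt 43.77
(0, -120.5, 22) -> tool shift m [-0.0008, 0.002, 0.0693] len 69.0
```

View pics/top_a1.png

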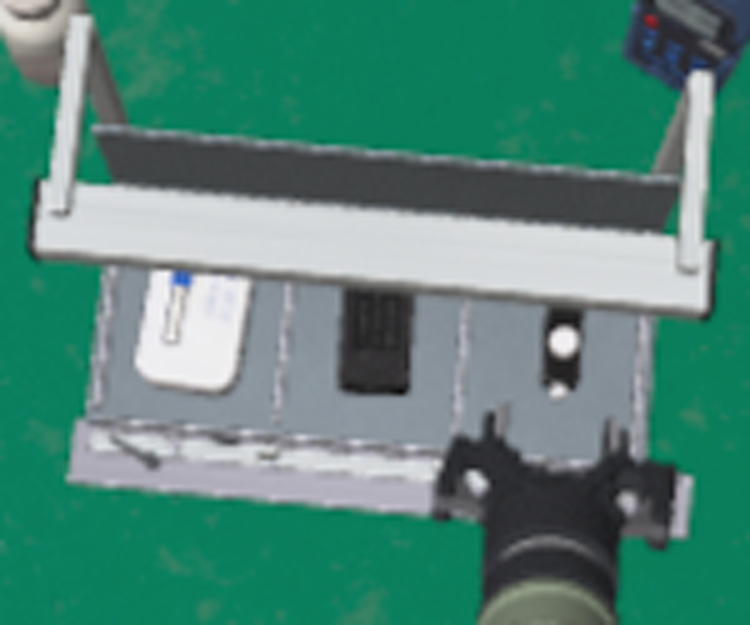

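View pics/side_a1.png

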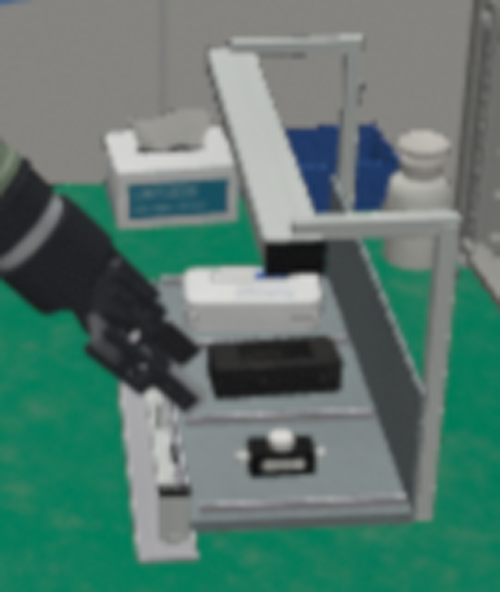

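Emit:
carry_out:
  linear:
    - [0,0.001,0.025]
    - [0,0.001,0.045]
    - [0,0.002,0.06]
    - [-0.001,0.002,0.069]
    - [-0.001,0.002,0.069]
  turn: [0,0,0,0,0]

```text
t: 8.52
ee_pos: [0.6378, -0.0562, 0.0241]
tcp_rot: [1.861, 1.647, 0.663]
wrist_force: [-0.5, 0.4, -0.6]
grip_width: 0.0601
```

```bash
python3 st.py; python3 snap.py a2
```

```text
t 8.53 j [-0.247, 0.538, -1.053, -0.784, 0.085, -0.091] f [-0.5, 0.4, -0.6] w 0.0601
world [ 0.6378 -0.0562  0.0241] rack mm [   0.9 -121.1   24.1]
tool in rack cols x,y,z: [[0.045, 0.999, -0.001], [0.719, -0.032, 0.694], [0.693, -0.032, -0.72]] tilt 43.97
```

View pics/side_a2.png

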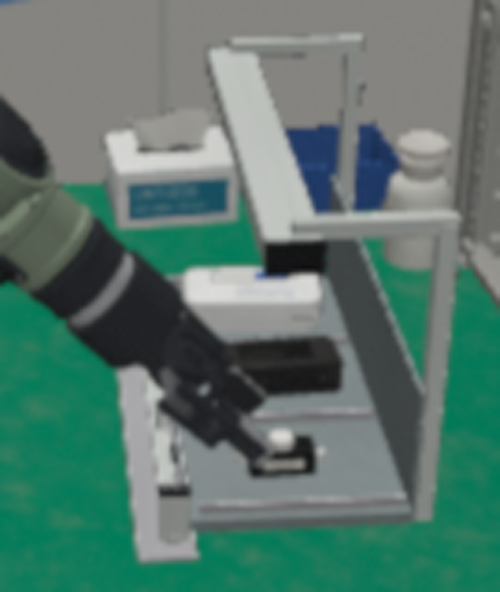

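View pics/top_a2.png

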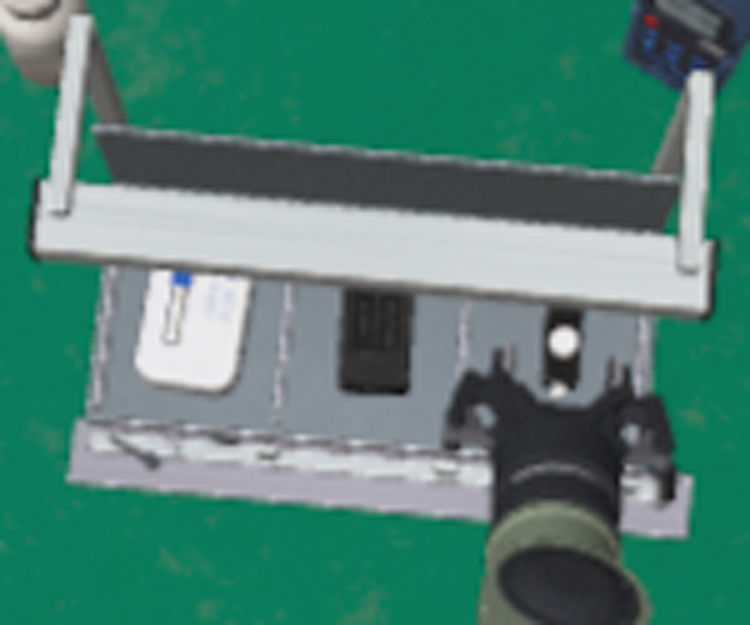

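Emit:
carry_out:
  linear:
    - [0,0,0]
    - [0,0,0]
    - [0,0,0]
    - [0,0,0]
    - [0,0,0]
  turn: [0,0,0,0,0]
  fingers: 0.015
  force: 30

```text
t: 9.25
ee_pos: [0.6374, -0.0561, 0.0233]
tcp_rot: [1.862, 1.648, 0.663]
wrist_force: [-0.4, -0.3, -0.0]
grip_width: 0.0152
```

```bash
python3 st.py; python3 snap.py a3
```

```text
t 9.25 j [-0.247, 0.539, -1.054, -0.784, 0.085, -0.091] f [-0.4, -0.3, -0.0] w 0.0152
world [ 0.6374 -0.0561  0.0233] rack mm [   0.5 -121.    23.3]
tool in rack cols x,y,z: [[0.045, 0.999, -0.001], [0.72, -0.032, 0.693], [0.693, -0.032, -0.721]] tilt 43.9
```

View pics/side_a3.png

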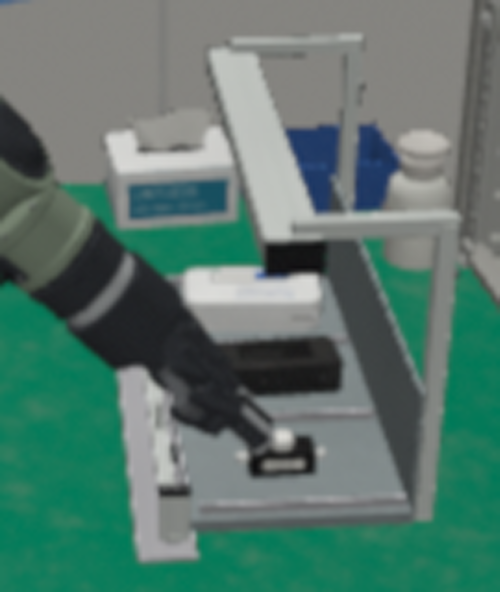

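View pics/top_a3.png

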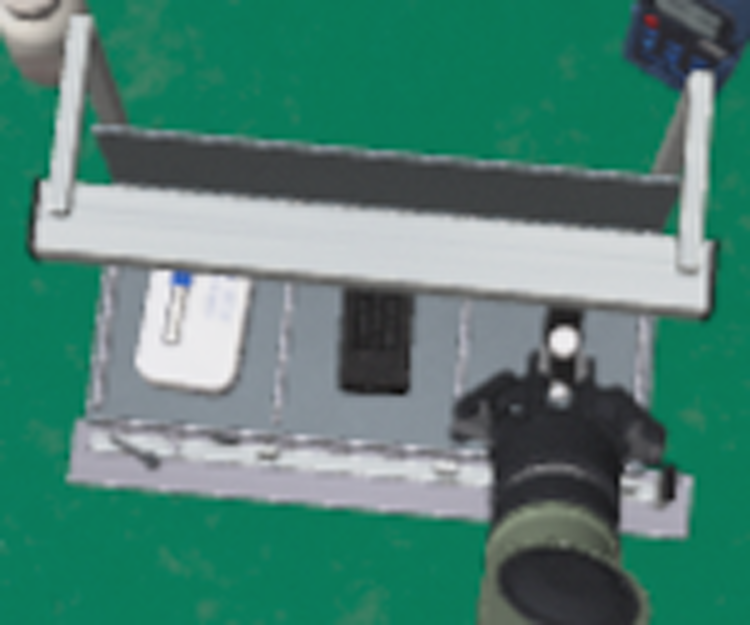

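Run:
```python
from plan import *
s,M,W,Mr=st()
p=s['ee_pos']
P=np.array([p,p+M@[0.0075,0,0],p-M@[0.0075,0,0],p-M@[0,0,.0187],p-M@[0,0,.1]])
for c,(x0,y0,k) in {'top':(175,95,5),'side':(225,120,3.7)}.items():
    q=(proj(c,P)-[x0,y0]+.4)*k;print(c,q.round(0).tolist())
    im=cv2.imread(f'pics/{c}_a3.png')
    for a in q: cv2.circle(im,tuple(int(v) for v in a),3,(0,0,255),-1)
    for X in([-5.5,-120.5,12],[-5.5,-120.5,34],[-5.5,-120.5,41]):
        a=((proj(c,r2w(rack,np.array(X)/1e3))[0]-[x0,y0]+.4)*k).astype(int);cv2.circle(im,tuple(a.tolist()),3,(0,255,0),-1)
    cv2.imwrite(f'pics/{c}_a3m.png',im[300:] if 0 else im)
```

```text
t 9.35 j [-0.247, 0.539, -1.054, -0.784, 0.085, -0.091] f [-0.4, 0.1, -0.1] w 0.0154
world [ 0.6374 -0.0561  0.0233] rack mm [   0.5 -121.    23.3]
tool in rack cols x,y,z: [[0.045, 0.999, -0.001], [0.72, -0.032, 0.693], [0.693, -0.032, -0.721]] tilt 43.9
top [[564.0, 337.0], [552.0, 336.0], [576.0, 339.0], [563.0, 352.0], [561.0, 418.0]]
side [[287.0, 453.0], [286.0, 448.0], [288.0, 459.0], [270.0, 438.0], [196.0, 373.0]]
```

View pics/side_a3m.png

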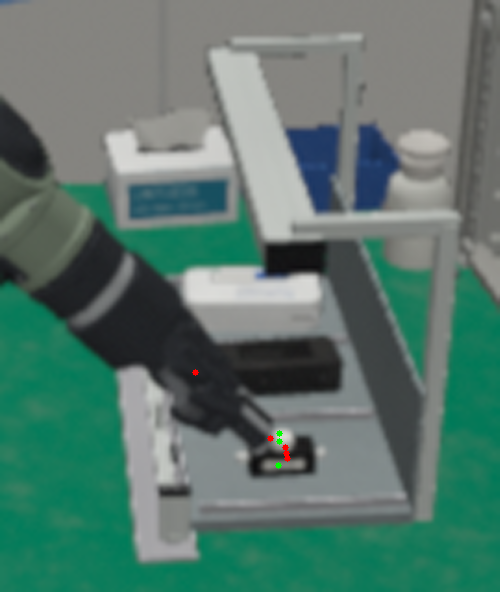

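View pics/top_a3m.png

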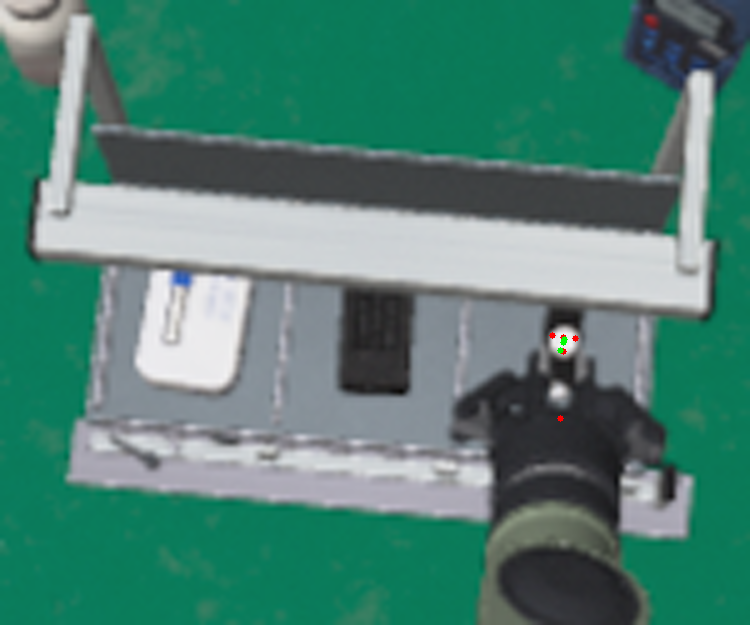

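Run:
```python
import cv2,numpy as np
o=[]
for f in('side_0','side_a2_full','side_a3_full'):
    im=cv2.imread('pics/side0.png' if f=='side_0' else f'pics/{f}.png')
    o.append(cv2.resize(np.clip(im[205:260,265:320].astype(float)*1.8,0,255).astype(np.uint8),None,fx=4.8,fy=4.8,interpolation=cv2.INTER_CUBIC))
o2=[]
for f in('top0','top_a2_full','top_a3_full'):
    im=cv2.imread(f'pics/{f}.png')
    o2.append(cv2.resize(np.clip(im[150:205,260:315].astype(float)*1.8,0,255).astype(np.uint8),None,fx=4.8,fy=4.8,interpolation=cv2.INTER_CUBIC))
cv2.imwrite('pics/z1.png',np.vstack([np.hstack(o),np.hstack(o2)]))
```

```text
(no output)
```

View pics/z1.png

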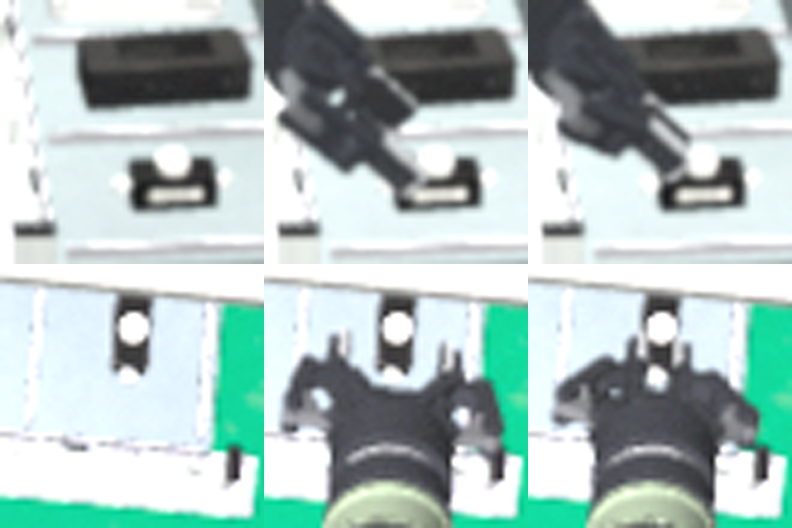

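Run:
```python
from h import *
from scipy.spatial.transform import Rotation as Ro
o=[]
D={'a1':([.588,-.0487,.0707],[1.869,1.653,.658],.06,5.6),'a2':([.6378,-.0562,.0241],[1.861,1.647,.663],.06,5.6),'a3':([.6374,-.0561,.0233],[1.862,1.648,.663],.0152,.5)}
for t,(p,rv,w,sb) in D.items():
    M=Ro.from_rotvec(rv).as_matrix();row=[]
    for c,(x0,y0) in {'side':(250,200),'top':(260,150)}.items():
        im=cv2.imread(f'pics/{c}_{t}_full.png');k=6
        im=cv2.resize(np.clip(im[y0:y0+64,x0:x0+64].astype(float)*1.8,0,255).astype(np.uint8),None,fx=k,fy=k,interpolation=cv2.INTER_CUBIC)
        for sx,col in((1,(0,0,255)),(-1,(255,0,0))):
            X=np.array([[sx*w/2,y/1e3,-(sb+L)/1e3] for y,L in((-11,0),(11,0),(11,37),(-11,37))])@M.T+p
            q=((proj(c,X)-[x0,y0]+.5)*k).astype(np.int32)
            cv2.polylines(im,[q],True,col,1)
        row.append(im)
    o.append(np.hstack(row))
cv2.imwrite('pics/z2.png',cv2.resize(np.vstack(o[:1]+o[2:]),(768,768)) if 0 else np.vstack([o[0],o[2]])[:, :])
print(np.vstack(o[:2]).shape)
cv2.imwrite('pics/z2.png',cv2.resize(np.vstack([o[0],o[2]]),(600,600)))
```

```text
(768, 768, 3)
```

View pics/z2.png

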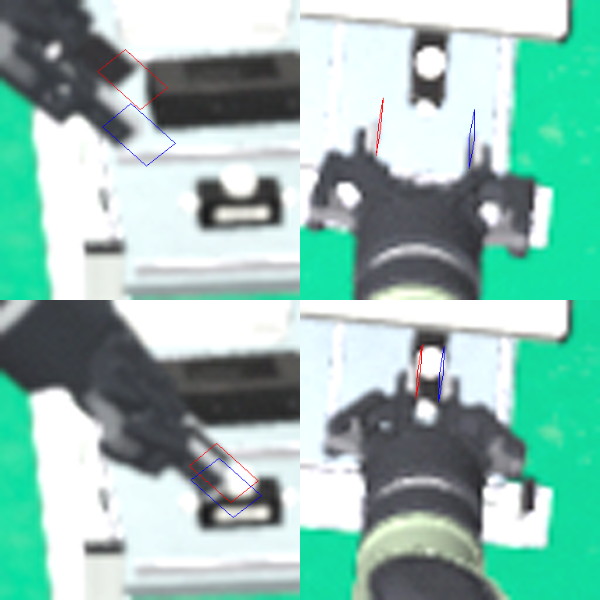

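Emit:
carry_out:
  linear:
    - [0,0,0]
    - [0,0,0]
    - [0,0,0.003]
  turn: [0,0,0]
  fingers: 0.05

```text
t: 9.72
ee_pos: [0.6396, -0.0564, 0.0212]
tcp_rot: [1.862, 1.648, 0.663]
wrist_force: [0.0, 0.1, 0.1]
grip_width: 0.0499
```

Emit:
carry_out:
  linear:
    - [0,0,0.003]
    - [0,0,0.005]
    - [0,0,0.005]
  turn: [0,0,0]

```text
t: 10.1
ee_pos: [0.643, -0.0568, 0.0173]
tcp_rot: [1.862, 1.648, 0.662]
wrist_force: [0.1, -0.6, -0.8]
grip_width: 0.0501
```

Emit:
carry_out:
  linear:
    - [0,0,0.003]
    - [0,0,0.005]
    - [0,0,0.005]
  turn: [0,0,0]

```text
t: 10.48
ee_pos: [0.6465, -0.0572, 0.0138]
tcp_rot: [1.862, 1.648, 0.663]
wrist_force: [-0.8, -0.1, 0.4]
grip_width: 0.0499
```

```bash
python3 st.py; python3 snap.py a4
```

```text
t 10.47 j [-0.244, 0.571, -1.033, -0.797, 0.083, -0.089] f [-0.8, -0.1, 0.4] w 0.0499
world [ 0.6465 -0.0572  0.0138] rack mm [   9.7 -121.4   13.8]
tool in rack cols x,y,z: [[0.045, 0.999, -0.001], [0.72, -0.032, 0.693], [0.693, -0.032, -0.721]] tilt 43.9
```

View pics/side_a4.png

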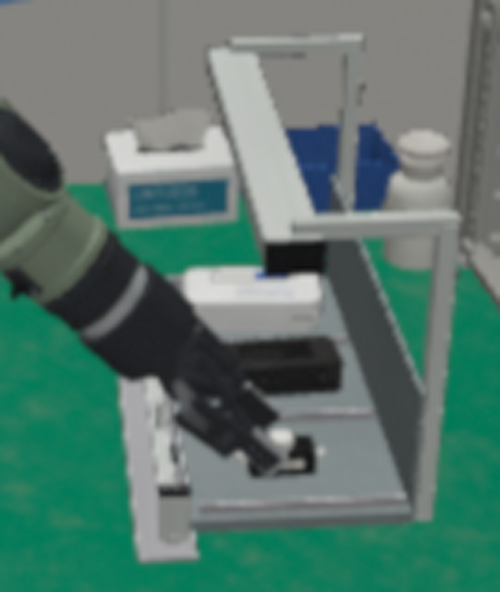

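View pics/top_a4.png

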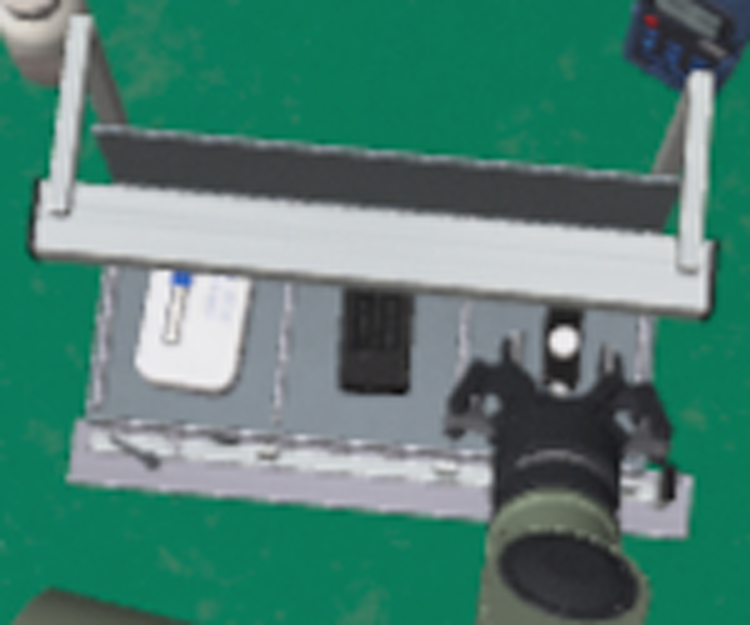

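Emit:
carry_out:
  linear:
    - [0,0,0.003]
    - [0,0,0.005]
    - [0,0,0.005]
  turn: [0,0,0]

```text
t: 10.95
ee_pos: [0.6499, -0.0577, 0.0102]
tcp_rot: [1.862, 1.648, 0.663]
wrist_force: [-0.8, -0.6, 0.4]
grip_width: 0.0497
```

Emit:
carry_out:
  linear:
    - [0,0,0.002]
    - [0,0,0.003]
    - [0,0,0.003]
  turn: [0,0,0]

```text
t: 11.32
ee_pos: [0.6519, -0.0579, 0.0081]
tcp_rot: [1.862, 1.648, 0.663]
wrist_force: [-0.8, -0.4, -0.1]
grip_width: 0.0499
```

Emit:
carry_out:
  linear:
    - [0,0,0]
    - [0,0,0]
    - [0,0,0]
    - [0,0,0]
  turn: [0,0,0,0]
  fingers: 0.012
  force: 30

```text
t: 11.82
ee_pos: [0.652, -0.0579, 0.0083]
tcp_rot: [1.862, 1.647, 0.663]
wrist_force: [-0.0, -0.8, 0.8]
grip_width: 0.0237
```

```bash
python3 st.py; python3 snap.py a5
```

```text
t 11.82 j [-0.243, 0.59, -1.021, -0.803, 0.082, -0.088] f [-0.0, -0.8, 0.8] w 0.0237
world [ 0.652  -0.0579  0.0083] rack mm [  15.2 -121.7    8.3]
tool in rack cols x,y,z: [[0.045, 0.999, -0.001], [0.72, -0.032, 0.694], [0.693, -0.032, -0.72]] tilt 43.92
```

View pics/side_a5.png

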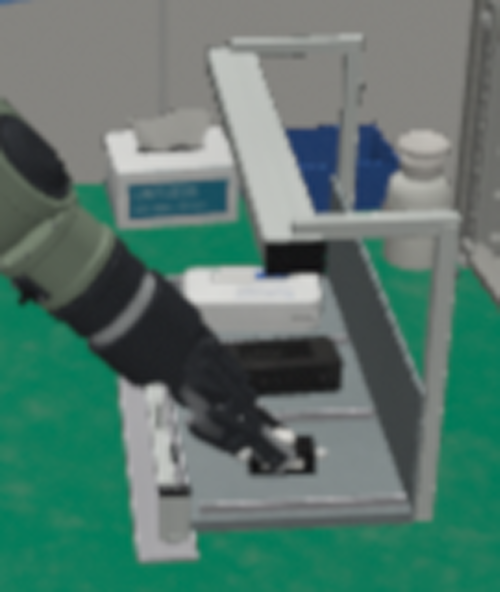

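View pics/top_a5.png

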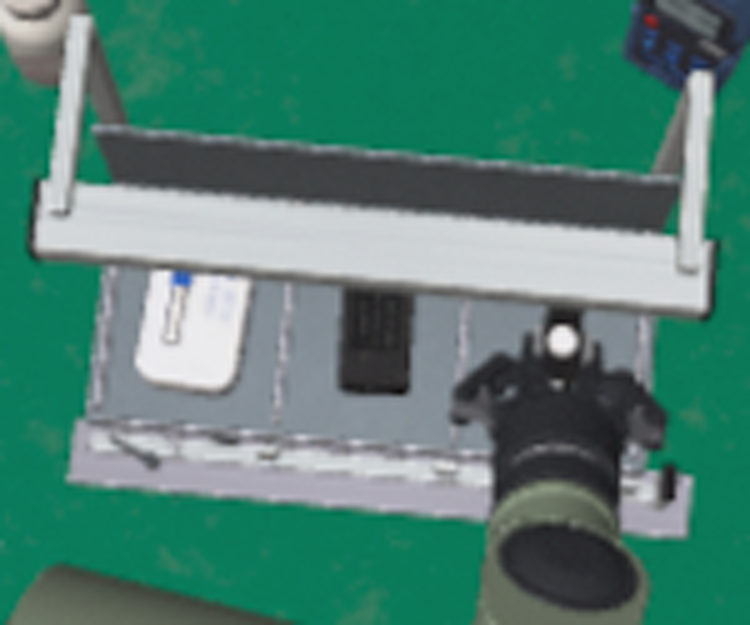

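Emit:
carry_out:
  linear:
    - [0,0,-0.004]
    - [0,0,-0.012]
    - [0,0,-0.03]
    - [0,0,-0.06]
    - [0,0,-0.1]
    - [0,0,-0.14]
    - [0,0,-0.18]
    - [0,0,-0.18]
  turn: [0,0,0,0,0,0,0,0]
  force: 40

```text
t: 12.92
ee_pos: [0.5271, -0.0423, 0.1404]
tcp_rot: [1.859, 1.645, 0.665]
wrist_force: [0.8, 0.2, -1.1]
grip_width: 0.0228
```

```bash
python3 st.py; python3 snap.py a6
python3 - <<'E'
from h import *
from scipy.optimize import least_squares
S=[([1.103,.326,-.193,1.052,0],[.1799,.5191,.2068]),([-.183,.102,.688,2.104,.001],[.3764,.0054,.648]),([-.189,.063,.71,2.104,.002],[.3663,.0057,.6693]),([-.015,-.184,.508,2.104,-.02],[.2398,.0634,.6763]),([.072,-.165,.709,2.103,-.045],[.2617,.0781,.7406]),([.087,-.198,.81,2.104,-.058],[.2505,.0767,.7853]),
([-.303,-.602,-.927,.484,.123],[.4294,-.0149,.3447]),([-.261,.354,-1.148,-.691,.095],[.588,-.0487,.0707]),([-.247,.538,-1.053,-.784,.085],[.6378,-.0562,.0241]),([-.243,.59,-1.021,-.803,.082],[.652,-.0579,.0083])]
def fk(j,L):
    ph=j[1]-j[2];a=ph+j[3]
    # tool dir with j5 yaw about axis perp
    u=L[0]+L[1]*np.sin(j[1])+L[2]*np.cos(ph)+L[3]*np.sin(ph)+L[4]*np.cos(a)*np.cos(j[4])
    z=L[5]+L[1]*np.cos(j[1])-L[2]*np.sin(ph)+L[3]*np.cos(ph)-L[4]*np.sin(a)*np.cos(j[4])
    v=L[6]+L[4]*np.sin(j[4])*L[7]
    c,s=np.cos(j[0]),np.sin(j[0]);return np.array([c*u-s*v,s*u+c*v,z])
f=lambda L:np.concatenate([fk(j,L)-p for j,p in S])
r=least_squares(f,[0,.35,.35,0,.25,.2,.07,1.]);print(r.x.round(4),np.abs(r.fun).max())
np.save('L.npy',r.x)
E
```

```text
t 12.93 j [-0.293, 0.037, -1.214, -0.443, 0.117, -0.124] f [0.8, 0.2, -1.1] w 0.0228
world [ 0.5271 -0.0423  0.1404] rack mm [-110.5 -115.7  140.4]
tool in rack cols x,y,z: [[0.045, 0.999, -0.002], [0.717, -0.031, 0.696], [0.696, -0.033, -0.718]] tilt 44.13
[-6.000e-04  5.143e-01  3.986e-01  6.950e-02  4.467e-01  3.037e-01
  7.360e-02  7.342e-01] 0.0006340029592189489
```

View pics/side_a6.png

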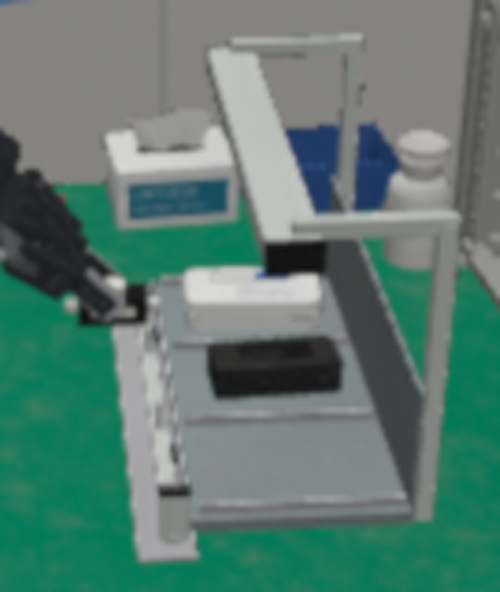

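```bash
cat > ik.py <<'E'
from h import *
L=np.load('L.npy');rack=np.load('rack.npy')
def ik(pr,tilt):  # rack mm, tilt rad; j5~ small ignored
    p=r2w(rack,np.array(pr)/1e3)[0];r=np.hypot(*p[:2]);v=L[6]+.0;u=np.sqrt(max(r*r-v*v,0))-L[0]
    a=np.pi/2-tilt;u-=L[4]*np.cos(a);z=p[2]-L[5]+L[4]*np.sin(a)
    D=np.hypot(u,z);l2=np.hypot(L[2],L[3])
    if D>L[1]+l2 or D<abs(L[1]-l2):return None
    g=np.arccos((L[1]**2+D*D-l2*l2)/(2*L[1]*D));el=np.arctan2(z,u)+g
    j2=np.pi/2-el;fu=u-L[1]*np.sin(j2);fz=z-L[1]*np.cos(j2)
    fa=np.arctan2(-fz,fu);ph=fa+np.arctan2(L[3],L[2]);j3=j2-ph;return j2,(j3+np.pi)%(2*np.pi)-np.pi,a-ph
E
python3 - <<'E'
from ik import *
t=np.radians(44)
print(ik((15.2,-121.7,8.3),t),ik((-110.5,-115.7,140),t))
for x in(-60,-100,-130,-160,-200):
    for y in(0,-115,-280):
        print(x,y,[None if q is None else np.round(q,2).tolist() for q in(ik((x,y,-3),t),ik((x,y,50),t))])
E
```

```text
(np.float64(0.5913787343911368), np.float64(-1.0182099573747294), np.float64(-0.8067372358484746)) (np.float64(0.042728238268115115), np.float64(-1.2062638770843686), np.float64(-0.44614065943509207))
-60 0 [[0.62, -1.18, -1.0], [0.43, -1.16, -0.79]]
-60 -115 [[0.62, -1.21, -1.03], [0.42, -1.19, -0.81]]
-60 -280 [[0.62, -1.15, -0.96], [0.44, -1.13, -0.76]]
-100 0 [[0.64, -1.28, -1.11], [0.41, -1.26, -0.87]]
-100 -115 [[0.65, -1.31, -1.15], [0.41, -1.28, -0.89]]
-100 -280 [[0.63, -1.25, -1.07], [0.42, -1.22, -0.84]]
-130 0 [[0.67, -1.35, -1.22], [0.41, -1.33, -0.93]]
-130 -115 [[0.69, -1.39, -1.28], [0.41, -1.36, -0.96]]
-130 -280 [[0.65, -1.32, -1.17], [0.41, -1.29, -0.9]]
-160 0 [[0.73, -1.43, -1.36], [0.41, -1.4, -1.01]]
-160 -115 [[0.77, -1.47, -1.44], [0.42, -1.44, -1.05]]
-160 -280 [[0.69, -1.39, -1.29], [0.41, -1.37, -0.97]]
-200 0 [[0.89, -1.56, -1.64], [0.45, -1.51, -1.15]]
-200 -115 [[1.02, -1.62, -1.84], [0.48, -1.55, -1.23]]
-200 -280 [[0.81, -1.5, -1.51], [0.43, -1.46, -1.09]]
```

Run:
```python
from plan import *
plan((-100,-286,140),(-90,-286,60),(-90,-286,6),(-90,-286,-2.5))
for X in ([-110,-285,0],[-60,-260,0],[-160,-310,0]): print(X,proj('top',r2w(rack,np.array(X)/1e3)),proj('side',r2w(rack,np.array(X)/1e3)))
```

```text
t 13.03 j [-0.293, 0.044, -1.211, -0.446, 0.117, -0.124] f [-0.8, 0.1, -0.2] w 0.0228
world [ 0.5286 -0.0427  0.1389] rack mm [-109.1 -116.   138.9]
tool in rack cols x,y,z: [[0.045, 0.999, -0.002], [0.718, -0.031, 0.695], [0.694, -0.033, -0.719]] tilt 44.04
(-100, -286, 140) -> tool shift m [-0.1694, 0.0126, 0.0111] len 170.0
(-90, -286, 60) -> tool shift m [-0.1688, -0.0358, 0.0755] len 188.0
(-90, -286, 6) -> tool shift m [-0.1687, -0.0734, 0.1143] len 217.0
(-90, -286, -2.5) -> tool shift m [-0.1687, -0.0793, 0.1204] len 222.0
[-110, -285, 0] [[334.88307674 201.49020991]] [[267.27812251 289.84733608]]
[-60, -260, 0] [[328.0442561  185.64504319]] [[286.28992123 282.28766743]]
[-160, -310, 0] [[341.80973137 217.53888307]] [[247.38061364 297.75918998]]
```

Emit:
carry_out:
  linear:
    - [-0.035,0.003,0.003]
    - [-0.08,0.006,0.006]
    - [-0.125,0.01,0.009]
    - [-0.1694,0.0126,0.011]
    - [-0.169,-0.012,0.044]
    - [-0.1688,-0.036,0.0755]
    - [-0.1687,-0.058,0.098]
    - [-0.1687,-0.0734,0.1143]
    - [-0.1687,-0.0734,0.1143]
  turn: [0,0,0,0,0,0,0,0,0]

```text
t: 14.15
ee_pos: [0.5322, -0.2121, 0.0008]
tcp_rot: [1.869, 1.65, 0.663]
wrist_force: [0.3, -0.5, -0.1]
grip_width: 0.0232
```

```bash
python3 snap.py a7;python3 - <<'E'
from plan import *
plan((-90,-286,6),(-90,-286,-2.5))
E
```

```text
t 14.25 j [-0.747, 0.564, -1.168, -0.823, 0.417, -0.48] f [0.2, -0.0, -0.1] w 0.0231
world [ 0.5334 -0.213   0.0037] rack mm [ -91.1 -285.5    3.7]
tool in rack cols x,y,z: [[0.045, 0.999, -0.0], [0.721, -0.033, 0.692], [0.691, -0.031, -0.722]] tilt 43.8
(-90, -286, 6) -> tool shift m [-0.0005, 0.0024, -0.0009] len 3.0
(-90, -286, -2.5) -> tool shift m [-0.0005, -0.0035, 0.0052] len 6.0
```

View pics/top_a7_full.png

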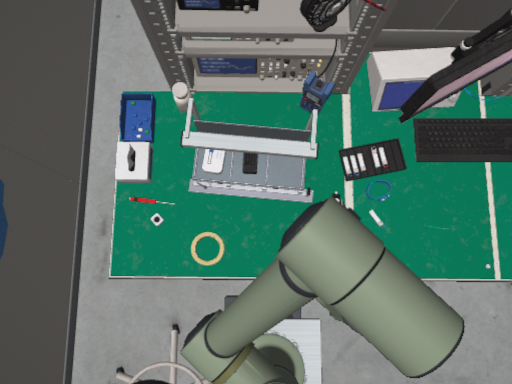

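View pics/side_a7_full.png

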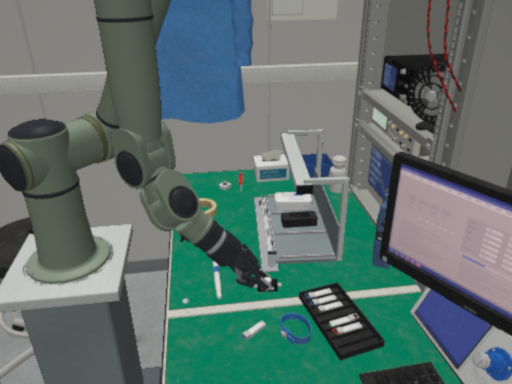

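Emit:
carry_out:
  linear:
    - [0,-0.0018,0.0026]
    - [0,-0.0035,0.0052]
    - [0,-0.0035,0.0052]
  turn: [0,0,0]

```text
t: 14.62
ee_pos: [0.535, -0.2136, -0.0008]
tcp_rot: [1.861, 1.647, 0.663]
wrist_force: [0.6, 0.6, -0.7]
grip_width: 0.0229
```

Emit:
carry_out:
  linear:
    - [0,-0.0004,0.0005]
    - [0,-0.0007,0.0007]
    - [0,-0.0007,0.0007]
  turn: [0,0,0]

```text
t: 15.0
ee_pos: [0.5346, -0.2135, -0.0023]
tcp_rot: [1.862, 1.648, 0.663]
wrist_force: [-0.7, 0.8, 0.1]
grip_width: 0.0228
```

```bash
python3 st.py
python3 - <<'E'
from plan import *
im=bot.get_image('side')['pixels'][:,:,::-1]
cv2.imwrite('pics/s8.png',cv2.resize(im[240:310,220:310],None,fx=7,fy=7,interpolation=cv2.INTER_CUBIC))
E
```

```text
t 15.0 j [-0.745, 0.588, -1.168, -0.849, 0.415, -0.478] f [-0.7, 0.8, 0.1] w 0.0228
world [ 0.5346 -0.2135 -0.0023] rack mm [ -89.8 -285.8   -2.3]
tool in rack cols x,y,z: [[0.045, 0.999, -0.001], [0.72, -0.032, 0.693], [0.693, -0.032, -0.72]] tilt 43.91
```

View pics/s8.png

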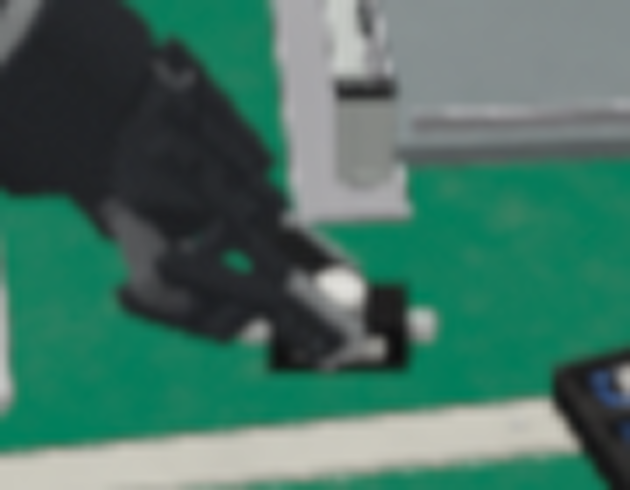

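Emit:
carry_out:
  linear:
    - [0,-0.0004,0.0005]
    - [0,-0.0009,0.0009]
    - [0,-0.0009,0.0009]
  turn: [0,0,0]

```text
t: 15.42
ee_pos: [0.5346, -0.2134, -0.0037]
tcp_rot: [1.862, 1.648, 0.663]
wrist_force: [0.3, -0.3, 0.0]
grip_width: 0.0231
```

Emit:
carry_out:
  linear:
    - [0,-0.0004,0.0005]
    - [0,-0.0006,0.0006]
    - [0,-0.0006,0.0006]
  turn: [0,0,0]

```text
t: 15.8
ee_pos: [0.5349, -0.2135, -0.0036]
tcp_rot: [1.86, 1.647, 0.664]
wrist_force: [-3.7, 1.3, 7.5]
grip_width: 0.0231
```

Emit:
carry_out:
  linear:
    - [0,0,0]
    - [0,0,0]
    - [0,0,0]
    - [0,0,-0.01]
    - [0,0,-0.05]
    - [0,0,-0.11]
    - [0,0,-0.17]
    - [0,0,-0.17]
  turn: [0,0,0,0,0,0,0,0]
  fingers: 0.055

```text
t: 16.8
ee_pos: [0.4166, -0.1998, 0.1224]
tcp_rot: [1.857, 1.642, 0.659]
wrist_force: [0.7, -1.0, -0.4]
grip_width: 0.0552
```

Run:
```python
from plan import *
im=bot.get_image('side')['pixels'][:,:,::-1];cv2.imwrite('pics/s9f.png',im)
cv2.imwrite('pics/s9.png',cv2.resize(im[180:310,220:330],None,fx=4.6,fy=4.6,interpolation=cv2.INTER_CUBIC))
# brick target: object (8,-2) underside12: TCP = obj+(20.7,-1), z 8.3
B=(27,-2,8.5);plan(back(B,200),B)
```

```text
t 16.85 j [-1.019, 0.0, -1.273, -0.254, 0.57, -0.731] f [-0.0, -0.5, -0.1] w 0.0547
world [ 0.4174 -0.2005  0.1214] rack mm [-207.6 -282.   121.4]
tool in rack cols x,y,z: [[0.048, 0.999, -0.008], [0.716, -0.029, 0.697], [0.696, -0.039, -0.717]] tilt 44.19
(np.float64(-112.2), np.float64(5.7), np.float64(151.9)) -> tool shift m [0.2917, 0.0814, 0.0334] len 305.0
(27, -2, 8.5) -> tool shift m [0.2917, 0.0814, 0.2334] len 382.0
```

View pics/s9.png

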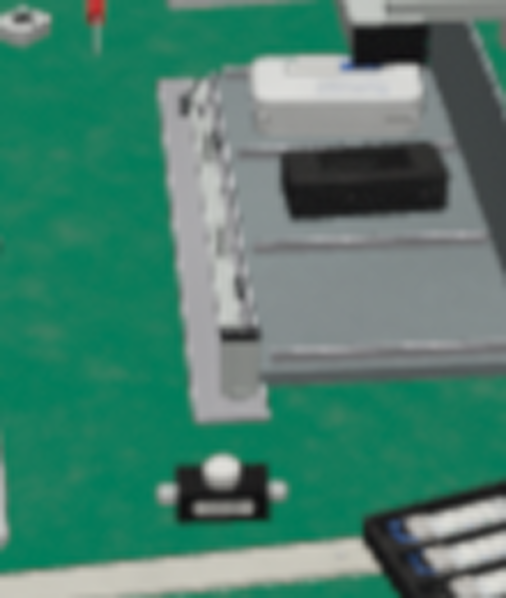

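Emit:
carry_out:
  linear:
    - [0.04,0.012,-0.02]
    - [0.085,0.024,-0.02]
    - [0.13,0.036,-0.01]
    - [0.175,0.048,0.005]
    - [0.22,0.06,0.015]
    - [0.26,0.072,0.025]
    - [0.2917,0.0814,0.034]
    - [0.2917,0.0814,0.07]
    - [0.2917,0.0814,0.11]
    - [0.2917,0.0814,0.11]
  turn: [0,0,0,0,0,0,0,0,0,0]
  fingers: 0.078

```text
t: 18.1
ee_pos: [0.5864, 0.0746, 0.0889]
tcp_rot: [1.866, 1.653, 0.656]
wrist_force: [-1.1, -0.6, -0.6]
grip_width: 0.0783
```

```bash
python3 snap.py b1;python3 - <<'E'
from plan import *
B=(27,-2,8.5);plan(back(B,60),B)
E
```

```text
t 18.2 j [0.079, 0.294, -1.1, -0.574, -0.14, 0.145] f [-0.3, 0.6, 0.5] w 0.0783
world [0.5857 0.0745 0.092 ] rack mm [-61.1   5.2  92. ]
tool in rack cols x,y,z: [[0.045, 0.999, -0.002], [0.723, -0.031, 0.69], [0.689, -0.032, -0.724]] tilt 43.63
(np.float64(-14.4), np.float64(-0.1), np.float64(51.9)) -> tool shift m [-0.0031, 0.0063, 0.0614] len 62.0
(27, -2, 8.5) -> tool shift m [-0.0031, 0.0063, 0.1214] len 122.0
```

View pics/top_b1.png

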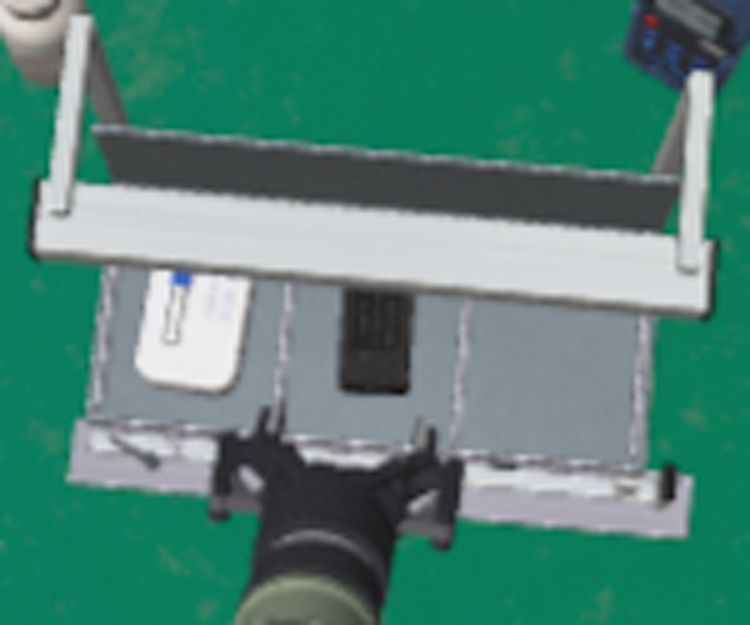

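View pics/side_b1.png

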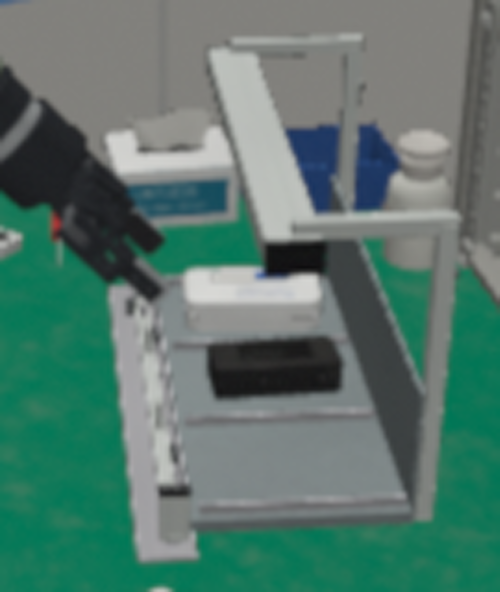

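Emit:
carry_out:
  linear:
    - [-0.002,0.003,0.035]
    - [-0.004,0.006,0.07]
    - [-0.005,0.006,0.095]
    - [-0.005,0.006,0.11]
    - [-0.005,0.006,0.114]
    - [-0.005,0.006,0.114]
  turn: [0,0,0,0,0,0]

```text
t: 18.95
ee_pos: [0.669, 0.0591, 0.0174]
tcp_rot: [1.862, 1.648, 0.663]
wrist_force: [-0.4, 0.3, -0.0]
grip_width: 0.078
```

```bash
python3 snap.py b2;python3 - <<'E'
from plan import *
plan((27,-4,8.5))
E
```

```text
t 19.05 j [0.03, 0.576, -0.957, -0.723, -0.107, 0.109] f [0.0, -0.3, 0.6] w 0.0781
world [0.669  0.0591 0.0176] rack mm [23.1 -3.7 17.6]
tool in rack cols x,y,z: [[0.045, 0.999, -0.001], [0.719, -0.031, 0.694], [0.693, -0.032, -0.72]] tilt 43.93
(27, -4, 8.5) -> tool shift m [-0.0001, -0.0035, 0.0093] len 10.0
```

View pics/top_b2.png

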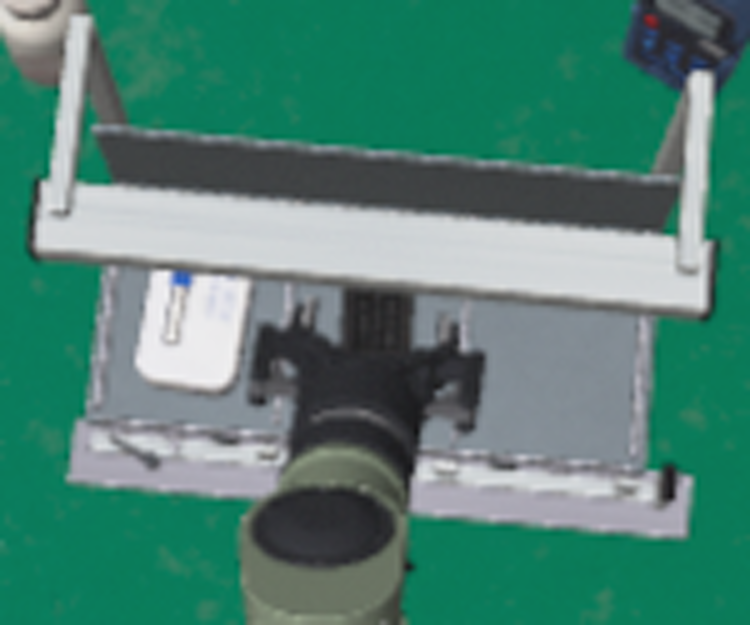

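View pics/side_b2.png

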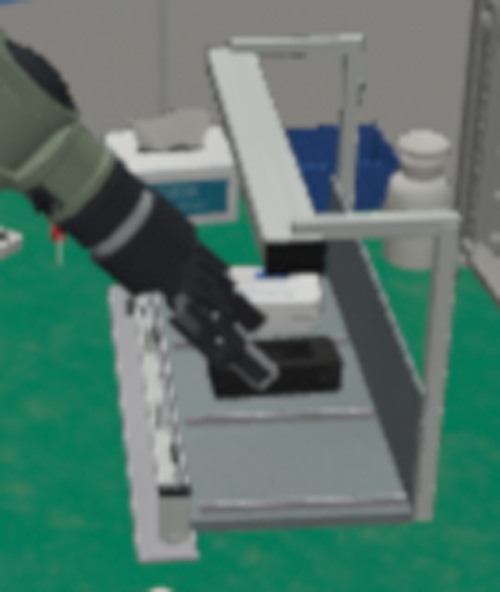

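Emit:
carry_out:
  linear:
    - [0,-0.001,0.004]
    - [0,-0.003,0.008]
    - [0,-0.0035,0.0093]
    - [0,-0.0035,0.0093]
  turn: [0,0,0,0]

```text
t: 19.55
ee_pos: [0.673, 0.0583, 0.0074]
tcp_rot: [1.862, 1.648, 0.662]
wrist_force: [-0.1, 1.3, -0.1]
grip_width: 0.0781
```

Emit:
carry_out:
  linear:
    - [0,0,0]
    - [0,0,0]
    - [0,0,0]
    - [0,0,0]
    - [0,0,0]
  turn: [0,0,0,0,0]
  fingers: 0.035
  force: 50

```text
t: 20.18
ee_pos: [0.6735, 0.0586, 0.0082]
tcp_rot: [1.861, 1.647, 0.664]
wrist_force: [-2.4, 1.7, 5.4]
grip_width: 0.0457
```

```bash
python3 snap.py b3;python3 st.py
```

```text
t 20.27 j [0.029, 0.604, -0.949, -0.743, -0.105, 0.108] f [-3.5, 0.9, 5.8] w 0.0462
world [0.6735 0.0586 0.0082] rack mm [27.7 -3.9  8.2]
tool in rack cols x,y,z: [[0.045, 0.999, -0.001], [0.719, -0.032, 0.694], [0.693, -0.032, -0.72]] tilt 43.96
```

View pics/top_b3.png

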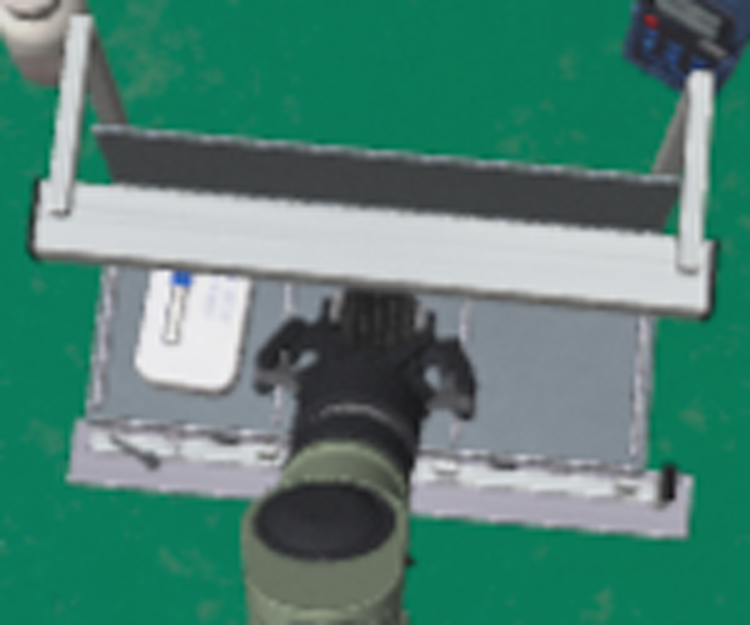

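View pics/side_b3.png

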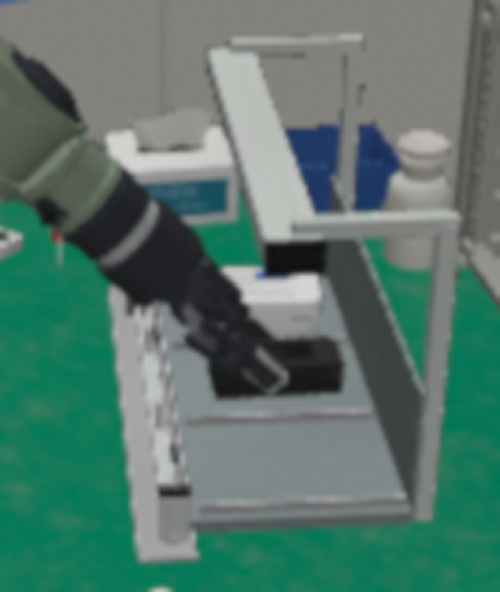

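Emit:
carry_out:
  linear:
    - [0,0,-0.004]
    - [0,0,-0.012]
    - [0,0,-0.03]
    - [0,0,-0.06]
    - [0,0,-0.09]
    - [0,0,-0.11]
    - [-0.02,0,-0.112]
    - [-0.05,-0.001,-0.112]
    - [-0.085,-0.002,-0.112]
    - [-0.1113,-0.0022,-0.112]
  turn: [0,0,0,0,0,0,0,0,0,0]

```text
t: 21.52
ee_pos: [0.5795, -0.0433, 0.0865]
tcp_rot: [1.864, 1.648, 0.661]
wrist_force: [0.1, 0.2, -2.4]
grip_width: 0.0461
```

```bash
python3 snap.py b4;python3 - <<'E'
from plan import *
plan((19.7,-115,16),(19.7,-115,9.5))
E
```

```text
t 21.62 j [-0.252, 0.293, -1.156, -0.639, 0.085, -0.092] f [-0.6, -0.5, -1.9] w 0.046
world [ 0.5797 -0.0448  0.0867] rack mm [ -57.9 -114.2   86.7]
tool in rack cols x,y,z: [[0.05, 0.999, -0.002], [0.721, -0.034, 0.692], [0.692, -0.036, -0.721]] tilt 43.82
(19.7, -115, 16) -> tool shift m [0.0032, 0.007, 0.1047] len 105.0
(19.7, -115, 9.5) -> tool shift m [0.0032, 0.0025, 0.1093] len 109.0
```

View pics/top_b4.png

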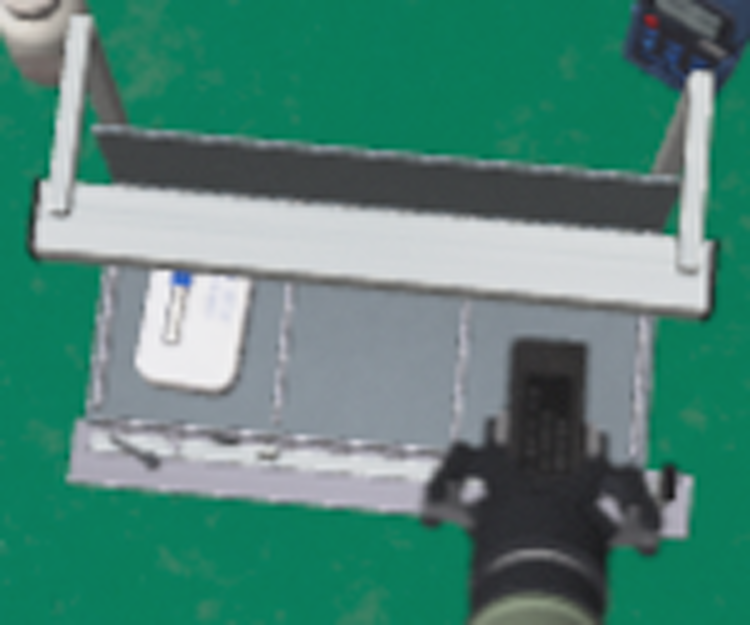

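View pics/side_b4.png

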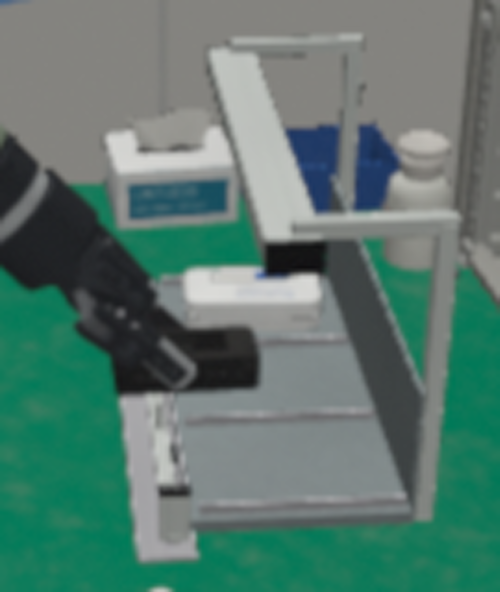

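Emit:
carry_out:
  linear:
    - [0.002,0.003,0.03]
    - [0.003,0.006,0.06]
    - [0.003,0.007,0.085]
    - [0.003,0.007,0.1]
    - [0.0032,0.007,0.1047]
    - [0.0032,0.007,0.1047]
    - [0.0032,0.0045,0.107]
    - [0.0032,0.0025,0.1093]
    - [0.0032,0.0025,0.1093]
  turn: [0,0,0,0,0,0,0,0,0]

```text
t: 22.75
ee_pos: [0.658, -0.0487, 0.0099]
tcp_rot: [1.862, 1.648, 0.662]
wrist_force: [0.6, -0.2, -2.4]
grip_width: 0.0464
```

```bash
python3 st.py
```

```text
t 22.75 j [-0.218, 0.588, -1.007, -0.787, 0.065, -0.07] f [0.6, -0.2, -2.4] w 0.0464
world [ 0.658  -0.0487  0.0099] rack mm [  20.5 -112.     9.9]
tool in rack cols x,y,z: [[0.045, 0.999, -0.001], [0.72, -0.032, 0.693], [0.692, -0.032, -0.721]] tilt 43.88
```

Emit:
carry_out:
  linear:
    - [-0.003,0,0]
    - [-0.003,-0.0007,0.0007]
    - [-0.003,-0.0007,0.0007]
  turn: [0,0,0]

```text
t: 23.12
ee_pos: [0.6579, -0.0518, 0.009]
tcp_rot: [1.862, 1.648, 0.663]
wrist_force: [-0.4, -0.0, -3.1]
grip_width: 0.0457
```

Emit:
carry_out:
  linear:
    - [0,-0.0004,0.0004]
    - [0,-0.0008,0.0008]
    - [0,-0.0008,0.0008]
  turn: [0,0,0]

```text
t: 23.5
ee_pos: [0.6582, -0.0517, 0.0083]
tcp_rot: [1.861, 1.647, 0.663]
wrist_force: [-1.2, 0.2, 0.7]
grip_width: 0.046
```

Emit:
carry_out:
  linear:
    - [0,-0.0003,0.0003]
    - [0,-0.0003,0.0003]
  turn: [0,0]

```text
t: 23.75
ee_pos: [0.6584, -0.0517, 0.0083]
tcp_rot: [1.861, 1.647, 0.664]
wrist_force: [-3.6, -0.4, 5.0]
grip_width: 0.0458
```

Emit:
carry_out:
  linear:
    - [0,0,0]
    - [0,0,0]
    - [0,0,0]
    - [0,0,-0.01]
    - [0,0,-0.04]
    - [0,0,-0.09]
    - [0,0,-0.14]
    - [0,0,-0.16]
    - [0,0,-0.16]
  turn: [0,0,0,0,0,0,0,0,0]
  fingers: 0.072

```text
t: 24.88
ee_pos: [0.5474, -0.0379, 0.1245]
tcp_rot: [1.86, 1.646, 0.664]
wrist_force: [0.9, 0.2, -0.2]
grip_width: 0.072
```

```bash
python3 snap.py b5;python3 - <<'E'
from plan import *
A=(-89.8,-285.8,-1.5);plan(back(A,150),back(A,100),A)
E
```

```text
t 24.98 j [-0.261, 0.13, -1.191, -0.513, 0.095, -0.101] f [0.0, -0.5, 0.9] w 0.0719
world [ 0.5483 -0.0381  0.1233] rack mm [ -89.7 -110.   123.3]
tool in rack cols x,y,z: [[0.045, 0.999, -0.002], [0.719, -0.031, 0.695], [0.694, -0.033, -0.719]] tilt 43.99
(np.float64(-193.9), np.float64(-280.9), np.float64(106.4)) -> tool shift m [-0.1754, -0.0813, -0.0545] len 201.0
(np.float64(-159.2), np.float64(-282.5), np.float64(70.4)) -> tool shift m [-0.1754, -0.0813, -0.0045] len 193.0
(-89.8, -285.8, -1.5) -> tool shift m [-0.1754, -0.0812, 0.0955] len 216.0
```

View pics/top_b5.png

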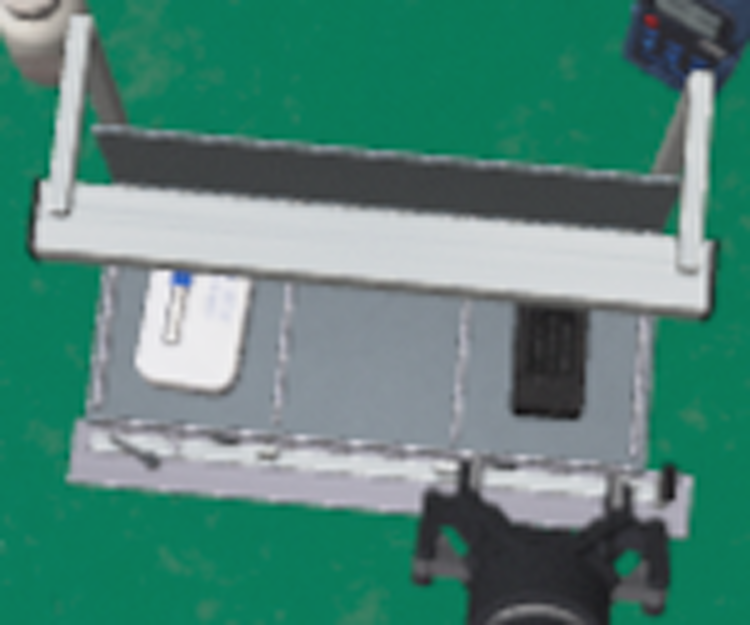

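View pics/side_b5.png

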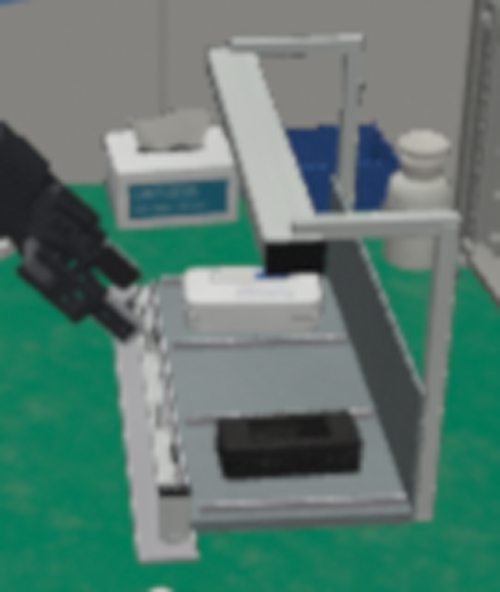

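Emit:
carry_out:
  linear:
    - [-0.045,0.001,0.001]
    - [-0.09,0.003,0.003]
    - [-0.135,0.004,0.004]
    - [-0.1756,0.0053,0.006]
    - [-0.1756,-0.02,0.032]
    - [-0.1755,-0.044,0.057]
    - [-0.1754,-0.065,0.078]
    - [-0.1754,-0.07,0.084]
    - [-0.1754,-0.07,0.084]
  turn: [0,0,0,0,0,0,0,0,0]
  fingers: 0.055

```text
t: 26.1
ee_pos: [0.534, -0.2129, 0.0128]
tcp_rot: [1.864, 1.649, 0.663]
wrist_force: [0.2, -0.2, -0.5]
grip_width: 0.0548
```

Run:
```python
from plan import *
im=bot.get_image('side')['pixels'][:,:,::-1]
cv2.imwrite('pics/s10.png',cv2.resize(im[240:310,220:310],None,fx=7,fy=7,interpolation=cv2.INTER_CUBIC))
A=(-89.5,-285.8,-3);plan(A)
```

```text
t 26.15 j [-0.745, 0.53, -1.164, -0.787, 0.416, -0.478] f [0.0, -0.7, -0.3] w 0.0552
world [ 0.5344 -0.2132  0.0139] rack mm [ -90.  -285.6   13.9]
tool in rack cols x,y,z: [[0.045, 0.999, -0.001], [0.72, -0.032, 0.693], [0.693, -0.032, -0.721]] tilt 43.89
(-89.5, -285.8, -3) -> tool shift m [-0.0002, -0.0113, 0.0125] len 17.0
```

View pics/s10.png

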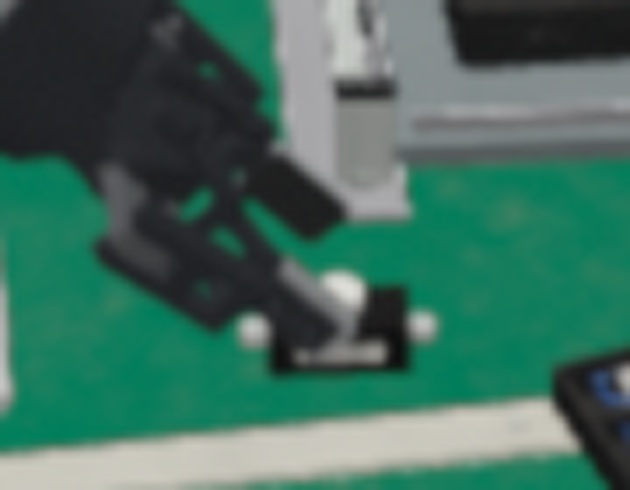

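Emit:
carry_out:
  linear:
    - [0,-0.004,0.005]
    - [0,-0.008,0.009]
    - [0,-0.0113,0.0125]
    - [0,-0.0113,0.0125]
  turn: [0,0,0,0]

```text
t: 26.65
ee_pos: [0.5345, -0.2131, -0.0032]
tcp_rot: [1.863, 1.648, 0.663]
wrist_force: [-0.7, -0.1, -0.3]
grip_width: 0.0548
```

Emit:
carry_out:
  linear:
    - [0,0,0]
    - [0,0,0]
    - [0,0,0]
    - [0,0,0]
    - [0,0.003,-0.003]
    - [0,0.01,-0.01]
    - [0,0.03,-0.03]
    - [0,0.06,-0.06]
    - [0,0.085,-0.085]
    - [0,0.085,-0.085]
  turn: [0,0,0,0,0,0,0,0,0,0]
  fingers: 0.012
  force: 40

```text
t: 27.9
ee_pos: [0.5385, -0.2147, 0.1212]
tcp_rot: [1.856, 1.645, 0.662]
wrist_force: [0.5, -0.0, 0.3]
grip_width: 0.0226
```

Run:
```python
from plan import *
im=bot.get_image('side')['pixels'][:,:,::-1]
cv2.imwrite('pics/s11.png',cv2.resize(im[210:290,220:310],None,fx=7,fy=7,interpolation=cv2.INTER_CUBIC))
A=(20.7,-1,9.5);plan(back(A,130),back(A,5),A)
```

```text
t 27.95 j [-0.741, 0.193, -1.081, -0.373, 0.412, -0.474] f [1.4, 0.1, -0.2] w 0.0227
world [ 0.5376 -0.214   0.1192] rack mm [ -86.8 -286.1  119.2]
tool in rack cols x,y,z: [[0.045, 0.999, -0.004], [0.718, -0.03, 0.696], [0.695, -0.034, -0.719]] tilt 44.07
(np.float64(-69.6), np.float64(3.4), np.float64(102.9)) -> tool shift m [0.2901, -0.0077, 0.0138] len 290.0
(np.float64(17.2), np.float64(-0.8), np.float64(13.1)) -> tool shift m [0.2901, -0.0077, 0.1387] len 322.0
(20.7, -1, 9.5) -> tool shift m [0.2901, -0.0077, 0.1438] len 324.0
```

View pics/s11.png

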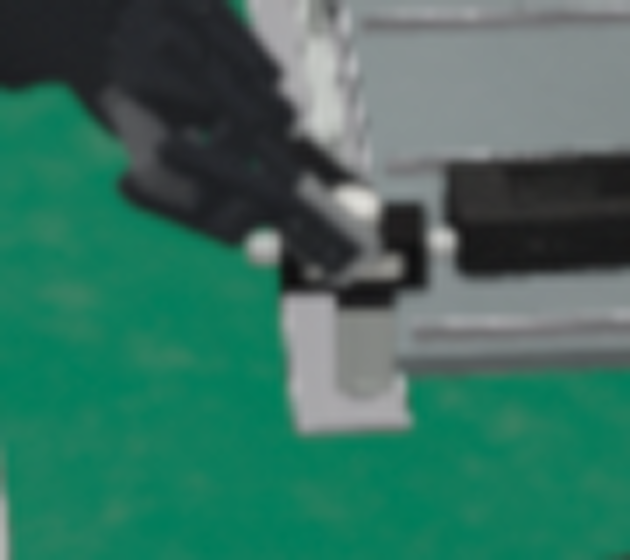

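Emit:
carry_out:
  linear:
    - [0.03,-0.001,0]
    - [0.075,-0.002,0.0]
    - [0.12,-0.003,0]
    - [0.165,-0.004,0]
    - [0.21,-0.005,0.005]
    - [0.25,-0.006,0.01]
    - [0.28,-0.0077,0.014]
    - [0.2901,-0.0077,0.02]
    - [0.2901,-0.0077,0.045]
    - [0.2901,-0.0077,0.045]
  turn: [0,0,0,0,0,0,0,0,0,0]

```text
t: 29.2
ee_pos: [0.5973, 0.0705, 0.0769]
tcp_rot: [1.865, 1.648, 0.659]
wrist_force: [-1.2, 0.6, -1.0]
grip_width: 0.0227
```

Run:
```python
from plan import *
A=(20.7,-1,9.5);plan(back(A,5),A)
```

```text
t 29.2 j [0.067, 0.352, -1.089, -0.624, -0.133, 0.137] f [-1.2, 0.6, -1.0] w 0.0227
world [0.5973 0.0705 0.0769] rack mm [-49.2   2.1  76.9]
tool in rack cols x,y,z: [[0.046, 0.999, -0.002], [0.722, -0.032, 0.691], [0.69, -0.034, -0.723]] tilt 43.71
(np.float64(17.2), np.float64(-0.8), np.float64(13.1)) -> tool shift m [0.0004, 0.004, 0.092] len 92.0
(20.7, -1, 9.5) -> tool shift m [0.0003, 0.004, 0.0971] len 97.0
```

Emit:
carry_out:
  linear:
    - [0,0.002,0.025]
    - [0,0.003,0.055]
    - [0,0.004,0.08]
    - [0,0.004,0.091]
    - [0,0.004,0.095]
    - [0,0.004,0.095]
  turn: [0,0,0,0,0,0]

```text
t: 29.95
ee_pos: [0.6656, 0.0627, 0.0136]
tcp_rot: [1.862, 1.648, 0.662]
wrist_force: [-0.1, -0.3, -0.6]
grip_width: 0.0226
```

```bash
python3 snap.py c1;python3 - <<'E'
from plan import *
A=(20.7,-1,9);plan(A)
E
```

```text
t 30.05 j [0.039, 0.584, -0.964, -0.737, -0.113, 0.116] f [0.1, 0.1, -0.9] w 0.023
world [0.6657 0.063  0.014 ] rack mm [19.5 -0.1 14. ]
tool in rack cols x,y,z: [[0.045, 0.999, -0.001], [0.72, -0.032, 0.694], [0.693, -0.032, -0.72]] tilt 43.91
(20.7, -1, 9) -> tool shift m [-0.0008, -0.0026, 0.0045] len 5.0
```

View pics/side_c1.png

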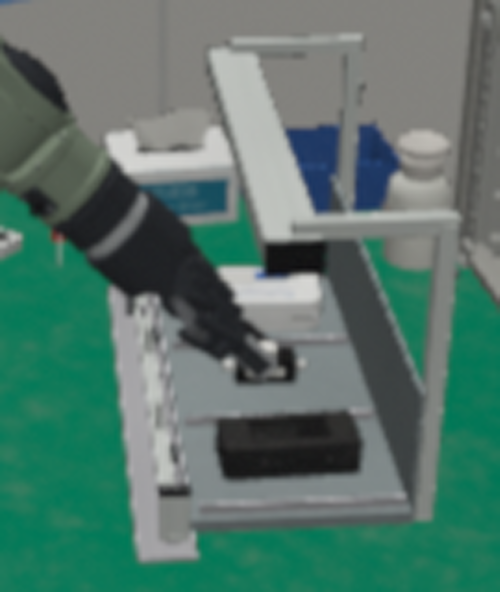

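Emit:
carry_out:
  linear:
    - [0,-0.0014,0.0022]
    - [-0.001,-0.0026,0.0045]
    - [-0.001,-0.0026,0.0045]
  turn: [0,0,0]

```text
t: 30.42
ee_pos: [0.6679, 0.062, 0.0094]
tcp_rot: [1.86, 1.647, 0.665]
wrist_force: [-2.2, 0.8, 4.1]
grip_width: 0.0228
```

Emit:
carry_out:
  linear:
    - [0,-0.0004,0.0004]
    - [0,-0.0007,0.0007]
    - [0,-0.0007,0.0007]
  turn: [0,0,0]

```text
t: 30.8
ee_pos: [0.6683, 0.0619, 0.0094]
tcp_rot: [1.859, 1.645, 0.666]
wrist_force: [-6.2, 0.9, 11.0]
grip_width: 0.0228
```

Emit:
carry_out:
  linear:
    - [0,-0.0004,0.0004]
    - [0,-0.0007,0.0007]
    - [0,-0.0007,0.0007]
  turn: [0,0,0]

```text
t: 31.18
ee_pos: [0.6688, 0.0619, 0.0095]
tcp_rot: [1.858, 1.644, 0.667]
wrist_force: [-9.5, 0.5, 16.4]
grip_width: 0.0232
```

Emit:
carry_out:
  linear:
    - [0,0.0012,-0.0012]
    - [0,0.0012,-0.0012]
  turn: [0,0]

```text
t: 31.42
ee_pos: [0.6681, 0.0619, 0.0094]
tcp_rot: [1.86, 1.646, 0.665]
wrist_force: [-3.5, 0.3, 8.2]
grip_width: 0.0231
```

Emit:
carry_out:
  linear:
    - [0,0,0]
    - [0,0,0]
    - [0,0,0]
    - [0,0,-0.01]
    - [0,0,-0.04]
    - [0,0,-0.09]
    - [0,0,-0.13]
    - [0,0,-0.15]
    - [0,0,-0.15]
  turn: [0,0,0,0,0,0,0,0,0]
  fingers: 0.055

```text
t: 32.55
ee_pos: [0.5635, 0.0749, 0.1178]
tcp_rot: [1.86, 1.647, 0.665]
wrist_force: [0.9, 0.1, -0.4]
grip_width: 0.0549
```

```bash
python3 snap.py c2;python3 st.py
```

```text
t 32.65 j [0.085, 0.196, -1.128, -0.51, -0.144, 0.149] f [-0.3, 0.5, -0.4] w 0.0549
world [0.5644 0.0746 0.1166] rack mm [-82.3   3.7 116.6]
tool in rack cols x,y,z: [[0.045, 0.999, -0.001], [0.719, -0.032, 0.694], [0.694, -0.032, -0.72]] tilt 43.97
```

View pics/side_c2.png

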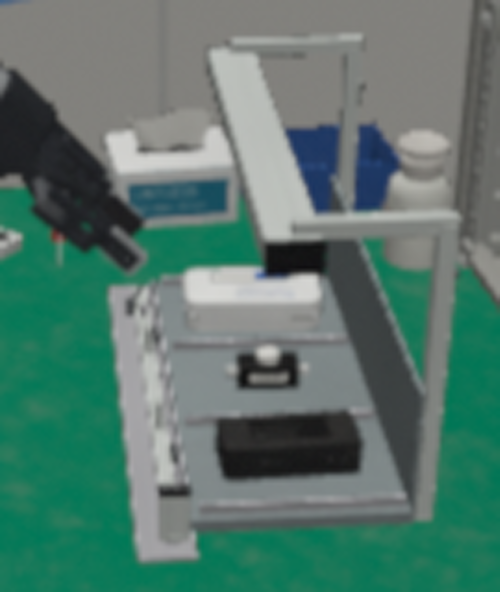

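View pics/top_c2.png

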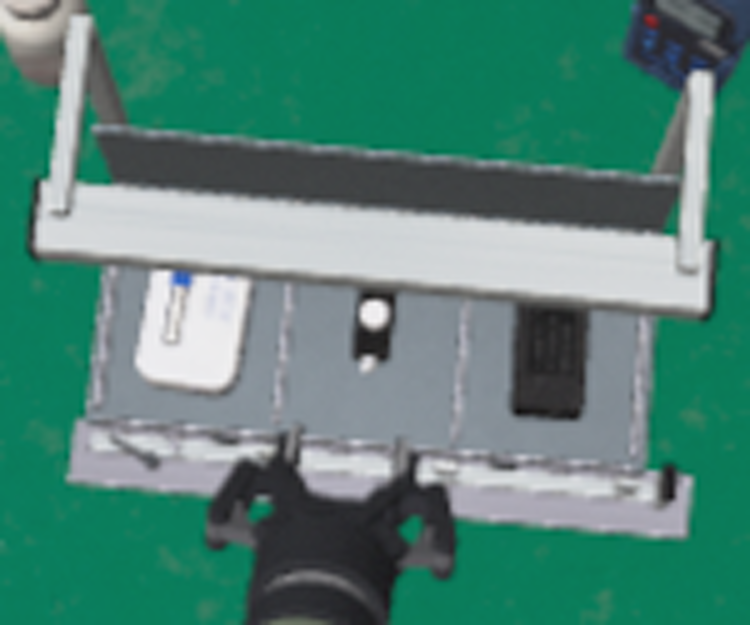

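Run:
```python
from plan import *
plan((-82,-240,117),(-71,-240,60),(-71,-240,16.3))
```

```text
t 32.65 j [0.085, 0.196, -1.128, -0.51, -0.144, 0.149] f [-0.3, 0.5, -0.4] w 0.0549
world [0.5644 0.0746 0.1166] rack mm [-82.3   3.7 116.6]
tool in rack cols x,y,z: [[0.045, 0.999, -0.001], [0.719, -0.032, 0.694], [0.694, -0.032, -0.72]] tilt 43.97
(-82, -240, 117) -> tool shift m [-0.2434, 0.0082, 0.0078] len 244.0
(-71, -240, 60) -> tool shift m [-0.2429, -0.0234, 0.0565] len 250.0
(-71, -240, 16.3) -> tool shift m [-0.2428, -0.0538, 0.0879] len 264.0
```

Emit:
carry_out:
  linear:
    - [-0.045,0.002,0.002]
    - [-0.09,0.003,0.003]
    - [-0.14,0.005,0.005]
    - [-0.19,0.007,0.006]
    - [-0.23,0.008,0.008]
    - [-0.2434,0.0,0.02]
    - [-0.243,-0.0234,0.0565]
    - [-0.2428,-0.045,0.079]
    - [-0.2428,-0.0538,0.0879]
    - [-0.2428,-0.0538,0.0879]
  turn: [0,0,0,0,0,0,0,0,0,0]
  fingers: 0.0

```text
t: 33.9
ee_pos: [0.5554, -0.169, 0.0132]
tcp_rot: [1.866, 1.649, 0.662]
wrist_force: [0.3, -1.4, -0.5]
grip_width: 0.0002
```

```bash
cat > snap2.py <<'E'
import sys
from plan import *
def snap(tag):
    for c,(x0,y0,w,h,k) in {'top':(180,170,160,50,4.5),'side':(220,190,90,90,6)}.items():
        im=bot.get_image(c)['pixels'][:,:,::-1];cv2.imwrite(f'pics/{c}_{tag}_full.png',im)
        cv2.imwrite(f'pics/{c}_{tag}.png',cv2.resize(im[y0:y0+h,x0:x0+w],None,fx=k,fy=k,interpolation=cv2.INTER_CUBIC))
if __name__=='__main__': snap(sys.argv[1]);st()
E
python3 snap2.py d1
```

```text
t 34.0 j [-0.609, 0.535, -1.175, -0.843, 0.329, -0.365] f [0.5, -0.0, 0.2] w -0.0
world [ 0.5563 -0.1694  0.0153] rack mm [ -71.6 -240.3   15.3]
tool in rack cols x,y,z: [[0.045, 0.999, -0.001], [0.72, -0.032, 0.693], [0.692, -0.032, -0.721]] tilt 43.85
```

View pics/side_d1.png

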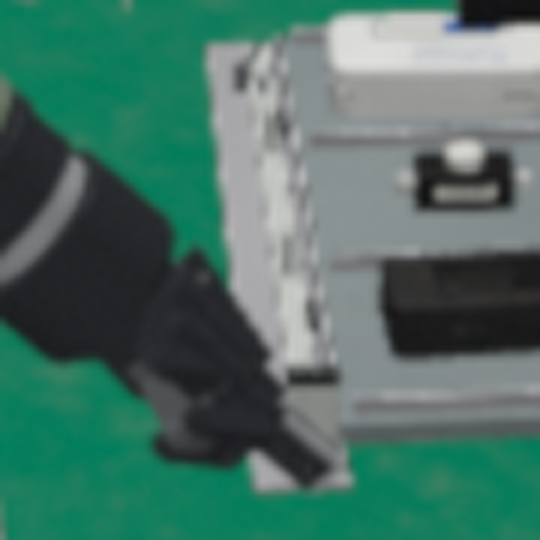

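View pics/top_d1.png

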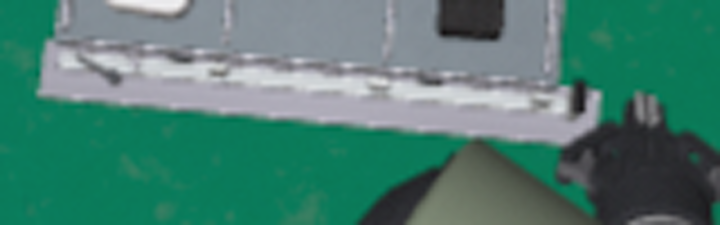

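Emit:
carry_out:
  linear:
    - [0.008,0,0]
    - [0.016,0,0]
    - [0.022,-0.001,-0.001]
    - [0.028,-0.001,-0.001]
    - [0.034,-0.001,-0.001]
    - [0.04,-0.001,-0.001]
    - [0.04,-0.001,-0.001]
  turn: [0,0,0,0,0,0,0]

```text
t: 34.88
ee_pos: [0.5599, -0.1287, 0.0159]
tcp_rot: [1.861, 1.649, 0.664]
wrist_force: [-0.4, -1.0, -0.1]
grip_width: 0.0004
```

```bash
python3 snap2.py d2
```

```text
t 34.98 j [-0.506, 0.54, -1.207, -0.905, 0.262, -0.284] f [-0.0, -0.2, 0.0] w 0.0001
world [ 0.5599 -0.1291  0.0159] rack mm [ -71.1 -199.7   15.9]
tool in rack cols x,y,z: [[0.045, 0.999, -0.001], [0.72, -0.031, 0.693], [0.693, -0.032, -0.72]] tilt 43.91
```

View pics/side_d2.png

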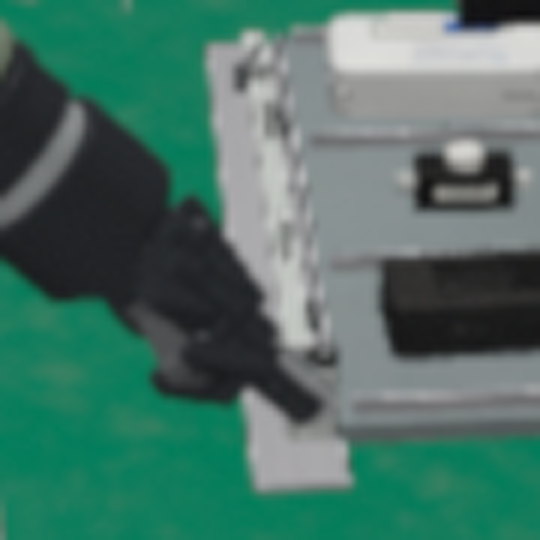

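View pics/top_d2.png

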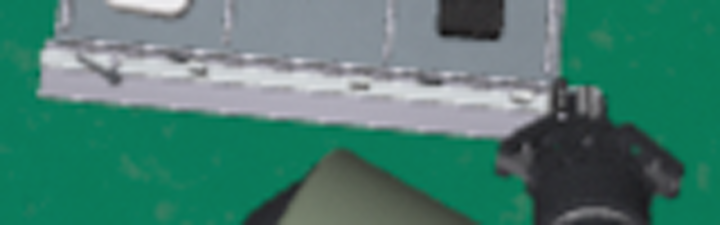

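Emit:
carry_out:
  linear:
    - [0.005,0,0]
    - [0.011,0,0]
    - [0.017,-0.0005,-0.0005]
    - [0.022,-0.001,-0.001]
    - [0.027,-0.001,-0.001]
    - [0.03,-0.001,-0.001]
    - [0.03,-0.001,-0.001]
  turn: [0,0,0,0,0,0,0]

```text
t: 35.85
ee_pos: [0.5618, -0.0981, 0.0157]
tcp_rot: [1.862, 1.65, 0.665]
wrist_force: [-0.0, -0.1, 0.6]
grip_width: -0.0001
```

```bash
python3 snap2.py d3
python3 - <<'E'
from h import *
rack=np.load('rack.npy')
# keeper centres & cap expected in top for travel
for t in(0,10,20,30,40,50,60):
    X=np.array([[-91,-196+t,50],[-91,-57.5+t,35],[-91,57.5+t,35],[-101,135,19]])/1e3
    print(t,((proj('top',r2w(rack,X))-[180,170]+.4)*4.5).round(0).tolist(),((proj('side',r2w(rack,X[:1]))-[220,190]+.4)*6).round(0).tolist())
E
```

```text
t 35.95 j [-0.424, 0.544, -1.225, -0.941, 0.208, -0.221] f [-0.0, -0.7, -0.5] w 0.0003
world [ 0.5618 -0.0986  0.0157] rack mm [ -71.6 -169.2   15.7]
tool in rack cols x,y,z: [[0.044, 0.999, -0.0], [0.72, -0.031, 0.693], [0.692, -0.031, -0.721]] tilt 43.87
0 [[587.0, 94.0], [386.0, 81.0], [223.0, 66.0], [113.0, 75.0]] [[313.0, 371.0]]
10 [[572.0, 93.0], [372.0, 79.0], [209.0, 65.0], [113.0, 75.0]] [[311.0, 358.0]]
20 [[558.0, 92.0], [358.0, 78.0], [194.0, 64.0], [113.0, 75.0]] [[309.0, 345.0]]
30 [[544.0, 90.0], [344.0, 77.0], [180.0, 62.0], [113.0, 75.0]] [[307.0, 331.0]]
40 [[529.0, 89.0], [330.0, 76.0], [166.0, 61.0], [113.0, 75.0]] [[305.0, 318.0]]
50 [[515.0, 88.0], [315.0, 74.0], [152.0, 60.0], [113.0, 75.0]] [[303.0, 306.0]]
60 [[500.0, 86.0], [301.0, 73.0], [137.0, 59.0], [113.0, 75.0]] [[301.0, 293.0]]
```

View pics/side_d3.png

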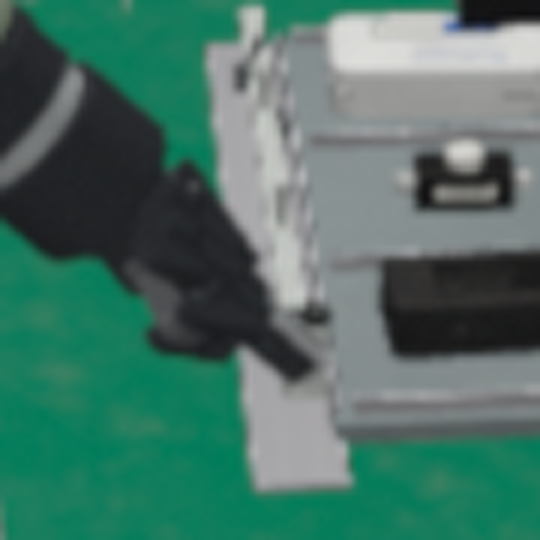

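View pics/top_d3.png

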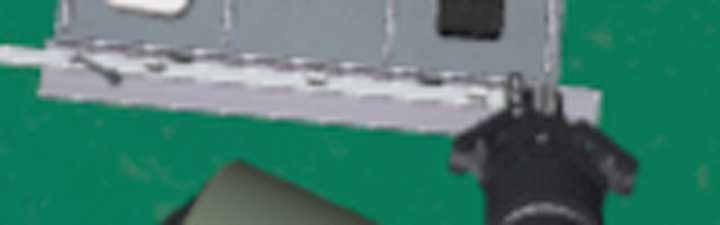

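Emit:
carry_out:
  linear:
    - [0.002,0,0]
    - [0.004,0,0]
    - [0.006,0,0]
    - [0.006,0,0]
  turn: [0,0,0,0]

```text
t: 36.45
ee_pos: [0.5627, -0.0932, 0.0158]
tcp_rot: [1.862, 1.648, 0.663]
wrist_force: [-0.2, -1.2, 0.0]
grip_width: -0.0001
```

Emit:
carry_out:
  linear:
    - [0.001,0,0]
    - [0.002,0,0]
    - [0.002,0,0]
  turn: [0,0,0]

```text
t: 36.83
ee_pos: [0.563, -0.0914, 0.0159]
tcp_rot: [1.862, 1.648, 0.663]
wrist_force: [-0.0, -1.1, -0.3]
grip_width: 0.0003
```

```bash
python3 snap2.py d4
```

```text
t 36.92 j [-0.401, 0.546, -1.227, -0.948, 0.191, -0.204] f [-0.7, -0.7, 0.6] w 0.0003
world [ 0.5631 -0.0914  0.0159] rack mm [ -70.9 -161.9   15.9]
tool in rack cols x,y,z: [[0.045, 0.999, -0.001], [0.72, -0.032, 0.693], [0.693, -0.032, -0.72]] tilt 43.91
```

View pics/top_d4.png

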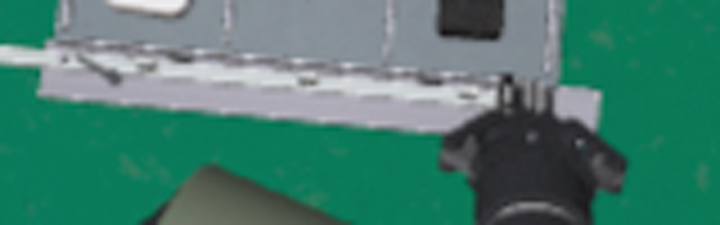

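Emit:
carry_out:
  linear:
    - [0.001,0,0]
    - [0.002,0,0]
    - [0.002,0,0]
  turn: [0,0,0]

```text
t: 37.3
ee_pos: [0.5633, -0.0894, 0.0159]
tcp_rot: [1.862, 1.648, 0.663]
wrist_force: [-1.7, 0.1, -0.6]
grip_width: 0.0
```

Emit:
carry_out:
  linear:
    - [0.001,0,0]
    - [0.0015,0,0]
    - [0.0015,0,0]
  turn: [0,0,0]

```text
t: 37.67
ee_pos: [0.5635, -0.0879, 0.0159]
tcp_rot: [1.862, 1.648, 0.663]
wrist_force: [-1.2, -1.8, 0.2]
grip_width: -0.0002
```

Emit:
carry_out:
  linear:
    - [-0.01,0,0]
    - [-0.03,0,0]
    - [-0.03,0.02,-0.02]
    - [-0.03,0.05,-0.05]
    - [-0.03,0.085,-0.085]
    - [-0.06,0.11,-0.13]
    - [-0.1,0.11,-0.16]
    - [-0.13,0.11,-0.19]
    - [-0.13,0.11,-0.19]
  turn: [0,0,0,0,0,0,0,0,0]

```text
t: 38.8
ee_pos: [0.4953, -0.214, 0.2321]
tcp_rot: [1.861, 1.64, 0.66]
wrist_force: [1.4, -0.0, -0.1]
grip_width: 0.0002
```

```bash
python3 snap2.py e1; python3 snap.py e2
python3 - <<'E'
from plan import *
for n,c in(('power_brick','side'),('power_brick','top'),('attenuator','side'),('attenuator','top')):
    r=bot.silhouettes(n,c)
    if r: np.save(f'm_{n}_{c}.npy',r[0]['mask']);print(n,c,round(r[0]['score'],2),r[0]['centre'])
E
python3 - <<'E'
from fit import *
import os
for n,y in(('power_brick',-.115),('attenuator',0)):
    for c in('side','top'):
        f=f'm_{n}_{c}.npy'
        if os.path.exists(f):
            r=fit(n,{c:np.load(f).astype(np.float32)},[*r2w(rack,[0,y,0])[0][:2],rack[2]+np.pi/2]);print(n,c,r.fun.round(3),*rackrel(r.x))
E
```

```text
t 38.9 j [-0.822, -0.134, -0.982, 0.086, 0.462, -0.544] f [-0.5, -0.1, 0.0] w 0.0001
world [ 0.4952 -0.2109  0.2293] rack mm [-129.3 -286.3  229.3]
tool in rack cols x,y,z: [[0.047, 0.999, -0.001], [0.719, -0.033, 0.694], [0.693, -0.033, -0.72]] tilt 43.95
power_brick side 0.65 [303.3, 243.7]
power_brick top 0.65 [282.0, 166.9]
attenuator side 0.63 [295.7, 217.3]
attenuator top 0.61 [246.6, 157.6]
power_brick side 0.048 [   1.71758012 -118.31757632] 88.50144937408395
power_brick top 0.072 [   2.84726087 -110.32978613] 92.84385485781003
attenuator side 0.099 [ 3.04902479 -4.99359478] 86.78821452398203
attenuator top 0.101 [2.74243529 2.80155798] 89.51867225918033
```

View pics/top_e1.png

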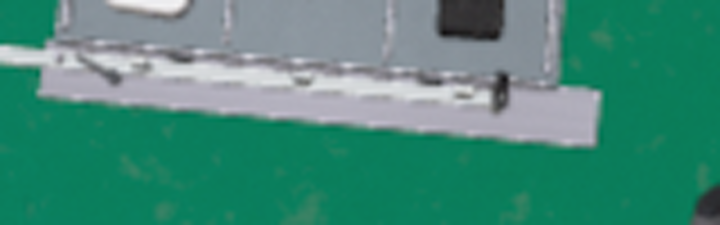

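View pics/side_e1.png

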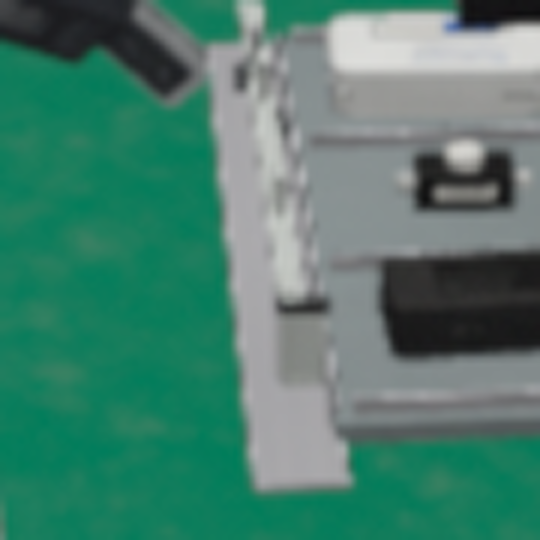

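View pics/top_e2_full.png

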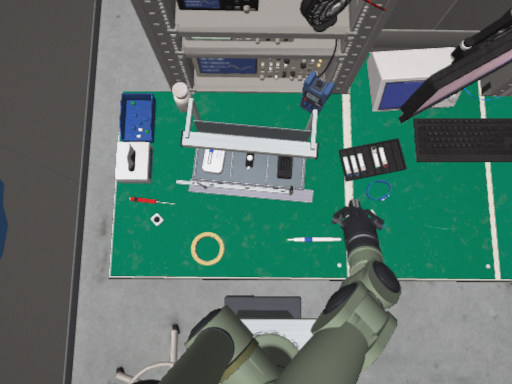

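Run:
```python
from rig import bot
print(bot.job_done(), bot.sense()['t'])
```

```text
the job is handed in; nothing more can be done
the job is handed in; nothing more can be done
```

I swapped the attenuator and the brick, pushed the keeper slide closed, and handed the job in at about 39 s of the 72 s allowed.

**What I did**
- The move call only turns the tool about its own axis. I got the roughly 44° tilt by repeatedly commanding poses just out of reach.
- The first grasp on the attenuator closed on air. The pictures showed the fingertips about 20 mm short of the reported TCP, so I corrected for that and the next grasp held.
- I set the attenuator on free bench to the right of the rack, moved the brick into the right bay, then put the attenuator in the middle bay.
- I pushed the slide left with the fingers shut, then backed clear.

**What the last checks showed** (all from the camera pictures)

| Check | Top camera | Side camera |
|---|---|---|
| Brick centre, off bay middle (back, left) | +3, +5 mm | +2, −3 mm |
| Attenuator centre, off bay middle (back, left) | +3, +3 mm | +3, −5 mm |
| Final slide travel (latches from 49 mm) | about 60 mm | about 52 mm |

- **Bays:** both things are upright and within about 3° of front to back. The two cameras disagree by about 8 mm sideways, which looks like a calibration bias.
- **Slide:** both cameras put the travel past the latch point, and it stayed there after I let go. The pawl looks at rest as at the start. I did not pull back on the slide to prove the latch.
- **Surroundings:** the cassette and the bystanders look unmoved.
- **Forces:** the highest wrist reading, about 19 N, came while setting the attenuator down in the middle bay: I pressed slightly past contact and eased off before releasing.

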